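# Loosen a stuck hexagonal jar cap with an adjustable wrench

## Robot

A 6-joint arm with a two-finger parallel gripper is mounted at the origin on the work surface. World frame = base frame: x ahead of the robot, y to its left, z up, the work surface at z = 0. Lengths are in mm, angles in rad, forces in N, time in s.
With the tool pointing down it reaches from about 300 to 850 mm from the base axis. Payload 4.2 kg.
Tool frame: the origin (TCP) lies at the very end of the fingers, on their centre line; the grasp point (between the pads) lies robot.tcp_to_grasp behind it (robot.tcp_to_grasp is the distance from the TCP to the grasp point, in mm); z points along the fingers, y is the direction in which the jaws open and shut (so a half turn about z gives the same grasp; the last joint's range is limited). The gripper opens to 91 mm and grips with 3 to 60 N. Pads are 32 mm wide; open, the fingers measure 118 mm over their backs; the gripper's body (76 mm by 178 mm) begins 60 mm behind the grasp point.
Start: joints at [1.278, 0.32, 1.565, -0, 1.257, -0.02], TCP at [154.923, 553.753, 213.976] pointing down, gripper open.
Joint ranges: [-3.11, 3.11], [-0.84, 2.01], [0.21, 2.61], [-1.34, 4.49], [0.05, 2.63], [-2.56, 2.56]. Speed limits (rad/s): [2.57, 2.57, 3.14, 3.14, 3.14, 3.14].

## Interface

Orientations are given as a 3x3 rotation matrix whose columns are the frame's x, y, z axes.
In Python, from station import status, viewer, robot gives the robot as it stands.
- The arm moves only by the shell command python3 -m jog 'ROWS' [OPENING]. ROWS is JSON, a list of rows, each a list of 6 numbers: the shift along the world's x, y, z each as a share of 0.3 m, from -1 to 1, then the turn, a rotation vector about the world's x, y, z each as a share of 90 degrees, from -1 to 1. A call has 1 to 5 rows; each row shifts and turns the commanded pose from where the row before left it; what a row does not reach is not made up. A row lasts 1/8 s, in which the tool goes at most 62.5 mm and 10.7 degrees, less where a joint would pass 70% of its speed; a pose out of reach is approached as far as the arm can. A call with a number of a shift or a turn outside -1 to 1 is refused whole. A call with a gripper value outside its range is refused whole. OPENING is the opening, from 0 (shut) to 1 (fully open), set as the call begins (- or left out, the last holds). The fingers move at their own pace and stop on an object; the grip force is fixed at half the most. Time passes only in rows, so rows that do not move let the fingers close. It gives the time, the measured TCP pose, the force and the opening at its end, in the units of the state.
- status.get_obs(): the state, without advancing time (a new reading comes with each control period).
- viewer.read_camera(name): name is "scene" or "side" or "wrist"; returns a dict with "color" (480x640x3 uint8, red, green, blue), "fx", "fy", "cx", "cy" (pixels), "k1" (the pictures are not rectified: a ray, as slopes to the right and down, at radius r is drawn at 1 + k1 r^2 times it, then the intrinsics apply), "world_to_cam" (4x4, takes a point from world to camera coordinates). Camera axes: x right, y down, z forward; pixel columns grow to the right and rows downward; lengths in mm; the calibration is good to about 2 mm. A picture is of the moment at which its call begins. There is no depth.
- robot.close_job(): hands the job in, once; it reports no verdict.
The state is a dict: "time_s": time; "joint_positions": joint angles; "qd": joint speeds; "effort": joint torques, N m; "eef_pos": TCP position; "eef_rot": TCP orientation; "contact_force": force on the tool from outside, world axes, zero at the start; "torque": the same for the moment, N m; "finger_gap": finger opening in mm.
Only numpy, scipy, OpenCV 4.12 (cv2) and the standard library are available. Lean on these libraries where they do the work, as an engineer would, in place of code of your own. Each camera call takes 0.05 s, during which the arm holds its last target.

## Task

The hexagonal cap of the jar on the bamboo tray is stuck: with the adjustable wrench lying on the mat, turn its thumbwheel until the jaws just fit the cap, put the wrench on the cap and turn the cap anticlockwise until the ridge on its top lines up with the raised mark on the jar's collar. Then lift the wrench off and lay it back flat on the mat. Turn the cap with the wrench only, keep the fingers off cap and jar, and leave the other things where they are.

Things in the scene. Friction and masses are not known exactly. Their poses are not given: they have to be found in the camera images.
- wrench_mouth (a point): Point between the wrench's jaws, 9 mm above its underside (mid-thickness). x points out of the open mouth, y from the fixed to the moving jaw, z up. Fixed jaw's inner face at y = -24 mm, moving jaw's at y = +6 mm + joint jaw, so a 48 mm hexagon against the fixed jaw is centred here. Both jaws are 14 mm wide, 18 mm thick and reach from x = -30 to +22 mm.
- wrench_handle (a point): Grasp point at mid-height of the wrench's straight handle: 115 mm behind wrench_mouth along the wrench's -x, 10 mm above its underside; same axes. The handle is 18 mm wide (y), 20 mm high and runs from 82 to 176 mm behind wrench_mouth. The centre of mass lies some 40 mm nearer the head.
- wheel_mid (a point): Centre of the wrench's thumbwheel: an upright knurled cylinder, 34 mm in diameter, 30 mm high, 64 mm behind wrench_mouth; centre 35 mm, foot 20 mm and top 50 mm above the wrench's underside (handle top 20 mm, block top 18 mm). Turned anticlockwise from above about its vertical axis it opens the jaws 7 mm per rad; about 0.08 N m, stays where left.
- jaw (a joint): Travel of the moving jaw in m; the clear opening between the jaws is 30 mm + this (0 to 34 mm of travel). It is moved only by the thumbwheel. The jaws just fit the 48 mm cap at an opening of about 51 mm (1 to 5 mm of play).
- cap_mid (a point): Centre of the jar's hexagonal cap (white plastic, 48 mm across flats, 55 mm across corners, 26 mm high, z -13 to +13 mm). On its top a dark ridge 5 mm wide, 4 mm high runs outwards along this frame's +x to a corner; corners at 0, 60, 120... degrees from +x, flats face 30, 90, 150... degrees. The frame turns with the cap; z up.
- cap (a joint): Cap's angle in rad, anticlockwise from above positive; 0 when the ridge points exactly at the mark, starts negative (35 to 70 degrees before the mark), stops at -1.7 and +0.7. Stiff: about 0.12 N m of friction, stays where it is left.
- jar_mark (a point): The raised mark on the jar's collar: a dark bar 16 mm long and 6 mm wide, pointing outwards from the jar's axis, its top 1 mm below the cap's underside and 27 mm below the cap's top. This point is its top centre, 42.5 mm from the axis.
- mat: Grey silicone mat fixed on the table, 300 mm (its x) by 260 mm (its y), 3 mm thick; origin at the centre of its underside. The wrench starts on it with its head towards the mat's +x end.
- crate: Green plastic crate turned on its side, fixed, 300 mm deep (x), 360 mm wide (y), 150 mm high, opening towards the robot; origin at the centre of its underside. Its top carries the tray and other things.
- tray: Round bamboo tray fixed on the crate, 290 mm in diameter, floor 8 mm and rim 16 mm above its origin (centre of its underside).
- teether_c (a point): Red silicone teether ring (bystander, loose, on the tray), 72 mm in diameter, 14 mm high; its centre.
- rattle_c (a point): Wooden car rattle (bystander, loose, on the tray), 66 mm long, 49 mm high; its centre.
- spoon_c (a point): Blue plastic spoon (bystander, loose, on the tray), 130 mm long, under 20 mm high; a point near its middle.
- glassjar_c (a point): Tall glass jar with a round steel twist cap (bystander, loose, at a back corner of the crate's top), 64 mm in diameter, 130 mm high; its centre.
- bottle_c (a point): Tall clear bottle (bystander, loose, at the other back corner of the crate's top), 60 mm in diameter, 150 mm high; a point on its axis half-way up.
- cup_c (a point): White plastic cup (bystander, loose, at the front right corner of the crate's top), 64 mm in diameter, 50 mm high; its centre.
- bowl_c (a point): White ceramic bowl (bystander, loose, on the table left of the mat), 110 mm in diameter, 45 mm high; its centre.
- brush_c (a point): Brush (bystander, loose, lying along the mat's right-hand (-y) edge, 42 mm wide at most, 20 mm high), 170 mm long; a point near its middle.
- wrench: Adjustable jar wrench, loose, about 0.4 kg, steel with black handle, 198 mm long, lying flat on the mat. Origin on its underside, 9 mm below wrench_mouth, same axes. Behind the jaws: a cross beam (x -30 to -46 mm, y -38 to +58 mm), a head block 44 mm wide (x -46 to -84 mm), both 18 mm thick, then the handle.
- jar: The jar with its cap, on the tray; it cannot move, being held by a heavy rubber seat 100 mm in diameter and 14 mm high. Glass 74 mm in diameter. Origin at the centre of its underside; the cap's underside is 62 mm above it. A collar 82 mm in diameter has its top 8 mm below the cap's underside; its raised mark lies along +x.
Things that resemble listed ones, but are neither listed nor needed, are in the scene too. There is more than one size of the wrench; the job needs the larger.

How it is judged:
By the outcome, as a careful person would: the job done as asked, in the order asked, and still so for the second after the job is handed in, with the robot touching nothing.
It also fails if it takes over 72 s, if anything falls off the work surface, if the arm or the gripper's body presses on something with over 40 N, if the wrist force passes 120 N, or if a joint passes its speed limit or range.

## Working session

There is one attempt and no reset: what is moved stays moved. The work goes in short steps, Python scripts to look and compute and a shell command to move; the robot and the scene stay as the last step left them, time stands still between calls to the robot, and variables do not carry over. Pictures are saved under pics/ and viewed, and the job is handed in when it is done.

```bash
ls; mkdir -p pics
python3 - <<'E'
from station import status, viewer, robot
import cv2
o=status.get_obs(); print({k:(v if not hasattr(v,'round') else v) for k,v in o.items()}); print(robot.tcp_to_grasp)
for n in("scene","side","wrist"):
    c=viewer.read_camera(n); cv2.imwrite(f"pics/{n}0.png",c["color"][:,:,::-1]); print(n,c["fx"],c["fy"],c["cx"],c["cy"],c["k1"],c["world_to_cam"])
E
```

```text
pics
{'time_s': 0.0, 'joint_positions': array([ 1.27798935e+00,  3.20298204e-01,  1.56567164e+00, -3.05013178e-05,
        1.25739008e+00, -2.00209346e-02]), 'qd': array([-4.64212696e-05,  6.84122203e-04, -1.42087912e-03,  1.05192947e-03,
       -1.52405670e-03, -2.75634028e-05]), 'effort': array([-8.50916513e-05, -4.12462485e+01, -2.31968522e+01,  7.28584989e-02,
        4.57748270e-02, -1.25046563e-04]), 'eef_pos': array([154.78917755, 553.2522803 , 213.11952842]), 'eef_rot': array([[-9.63026571e-01,  2.69405995e-01, -4.82325773e-04],
       [ 2.69406427e-01,  9.63025070e-01, -1.70042564e-03],
       [ 6.38695005e-06, -1.76749673e-03, -9.99998438e-01]]), 'contact_force': array([-1.21296556,  0.07498388,  0.63804512]), 'torque': array([ 0.03132605,  0.01064429, -0.04415966]), 'finger_gap': 91.32929088231221}
18.8
scene 442.34750136945655 442.34750136945655 325.8822052468826 237.65254730433745 0.02032201582391255 [[ 3.12826051e-02  9.99503763e-01  3.69135300e-03 -7.61118310e+01]
 [ 8.46457183e-01 -2.45281582e-02 -5.31891536e-01 -3.31738624e+02]
 [-5.31537050e-01  1.97635251e-02 -8.46804445e-01  1.43488264e+03]
 [ 0.00000000e+00  0.00000000e+00  0.00000000e+00  1.00000000e+00]]
side 583.6646369769095 583.6646369769095 317.72051303601256 226.48897384711506 -0.14158050054877636 [[-9.96888029e-01 -7.67804451e-02 -1.78611657e-02  4.99007665e+02]
 [-3.88360720e-02  6.75519896e-01 -7.36318294e-01  9.68045637e+01]
 [ 6.86004191e-02 -7.33333235e-01 -6.76399549e-01  1.52540149e+03]
 [ 0.00000000e+00  0.00000000e+00  0.00000000e+00  1.00000000e+00]]
wrist 336.42880580023694 336.42880580023694 320.3245165816501 243.10223694972302 -0.05316723505591868 [[ 2.69711974e-01  9.62939850e-01 -1.51536897e-03 -5.72674171e+02]
 [ 9.19295770e-01 -2.57018560e-01  2.98054939e-01 -3.34700474e+01]
 [ 2.86619500e-01 -8.17820583e-02 -9.54547514e-01  3.93147110e+02]
 [ 0.00000000e+00  0.00000000e+00  0.00000000e+00  1.00000000e+00]]
```

View pics/scene0.png

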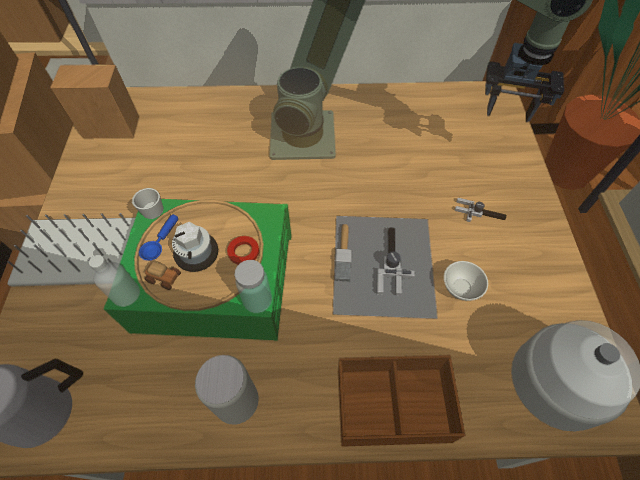

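View pics/side0.png

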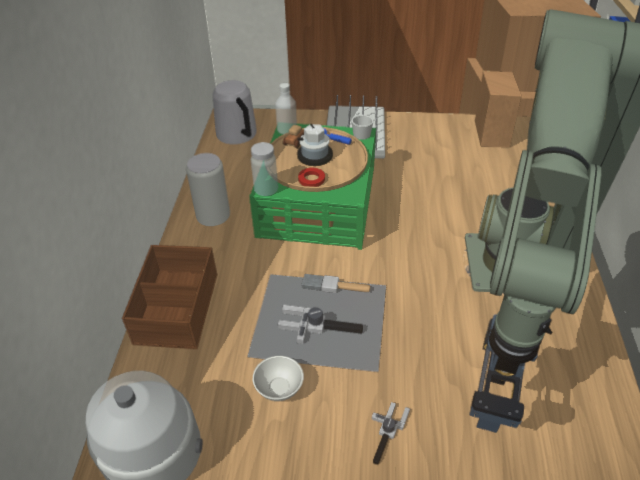

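View pics/wrist0.png

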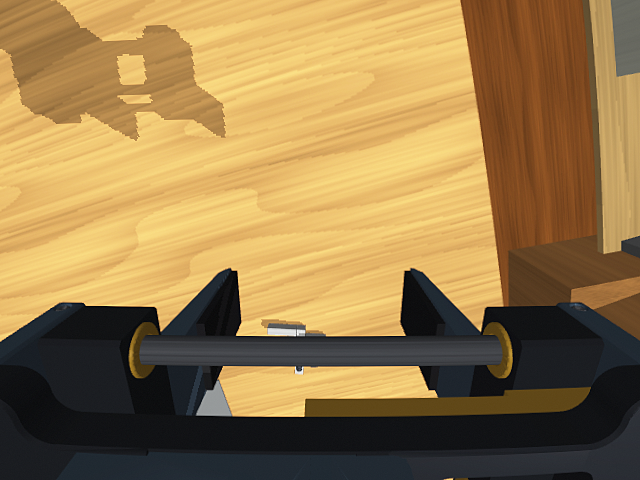

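```bash
cat > h.py <<'E'
from station import status, viewer, robot
import cv2, numpy as np
def cam(n):
    c=viewer.read_camera(n); c["color"]=c["color"].copy(); return c
def K(c): return np.array([[c["fx"],0,c["cx"]],[0,c["fy"],c["cy"]],[0,0,1]]), np.array([c["k1"],0,0,0.])
def proj(c,P):
    k,d=K(c); W=np.array(c["world_to_cam"]); r,_=cv2.Rodrigues(W[:3,:3])
    return cv2.projectPoints(np.atleast_2d(np.array(P,float)),r,W[:3,3],k,d)[0][:,0]
def ray(c,px):
    k,d=K(c); W=np.array(c["world_to_cam"])
    u=cv2.undistortPoints(np.array(px,float).reshape(-1,1,2),k,d)[:,0]
    dr=np.c_[u,np.ones(len(u))]@W[:3,:3]; o=-W[:3,:3].T@W[:3,3]; return o,dr
def plane(c,px,z):
    o,d=ray(c,px); return o+d*((z-o[2])/d[:,2])[:,None]
def tri(c1,p1,c2,p2):
    o1,d1=ray(c1,[p1]);o2,d2=ray(c2,[p2]);d1=d1[0];d2=d2[0]
    s=np.linalg.lstsq(np.c_[d1,-d2],o2-o1,rcond=None)[0]
    a=o1+s[0]*d1;b=o2+s[1]*d2; return (a+b)/2,np.linalg.norm(a-b)
def crop(c,x0,y0,x1,y1,f,name):
    im=cv2.resize(c["color"][y0:y1,x0:x1,::-1],None,fx=f,fy=f,interpolation=cv2.INTER_CUBIC); cv2.imwrite("pics/"+name,im)
E
python3 - <<'E'
from h import *
s=cam("scene");d=cam("side")
crop(s,325,205,445,325,5,"s_wr.png");crop(s,130,190,280,300,5,"s_jar.png")
crop(d,245,265,395,375,5,"d_wr.png");crop(d,250,100,385,190,5.5,"d_jar.png")
# mat corners
print(plane(s,[[335,217],[430,218],[437,317],[333,315]],3).round())
E
```

```text
[[327.  92.   3.]
 [338. 362.   3.]
 [636. 332.   3.]
 [624.  74.   3.]]
```

View pics/s_wr.png

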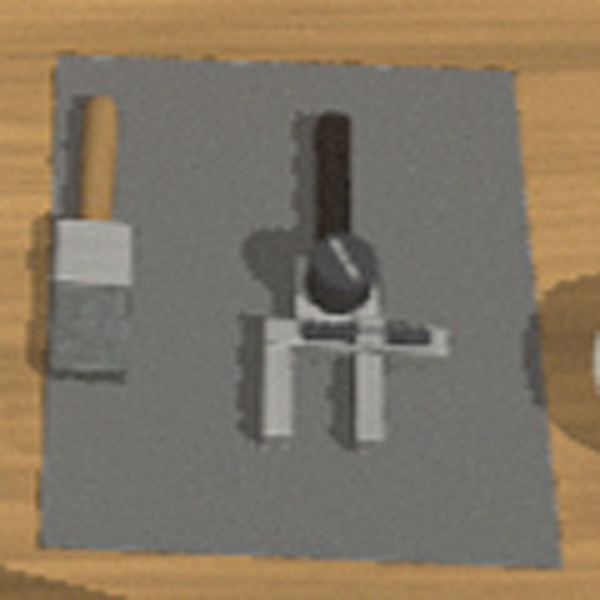

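View pics/s_jar.png

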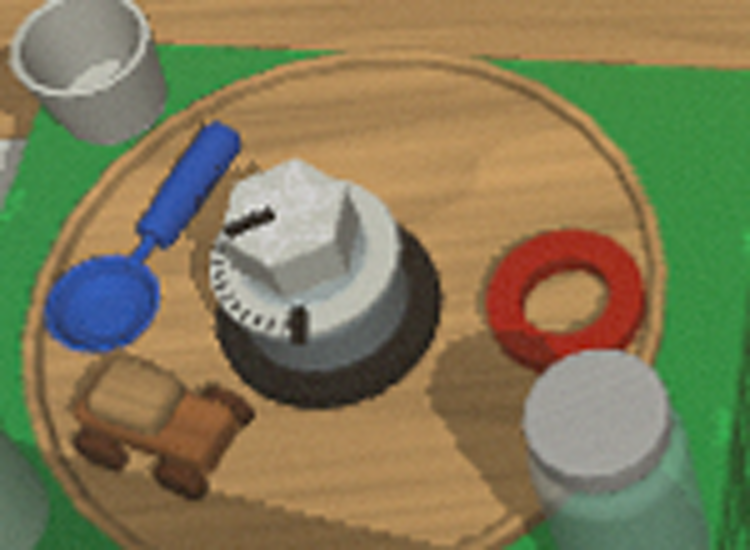

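View pics/d_wr.png

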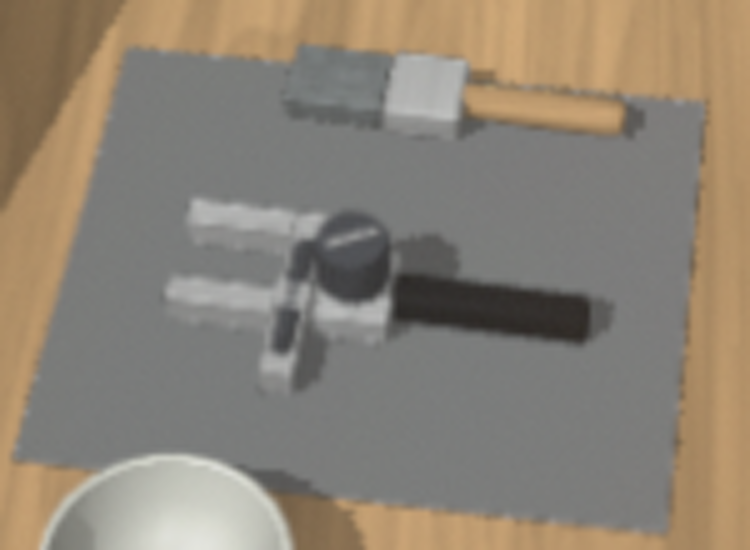

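View pics/d_jar.png

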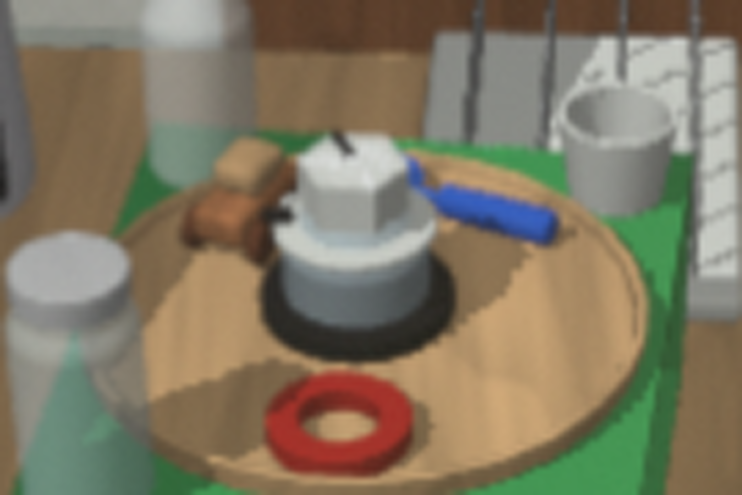

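Run:
```python
from h import *
s=cam("scene");d=cam("side")
print("wheeltop",tri(s,[393.4,257.4],d,[315.4,312.5]))
print("handle end top", tri(s,[325+333/5,205+116/5],d,[245+590/5,265+305/5]))
print("z53",plane(s,[[393.4,257.4]],53).round(1),plane(d,[[315.4,312.5]],53).round(1))
# handle mask dark
def px(x,y,x0=325,y0=205,f=5): return [x0+x/f,y0+y/f]
hs=plane(s,[px(333,122),px(333,235)],23); print("handle",hs.round(1),np.degrees(np.arctan2(*(hs[1]-hs[0])[[1,0]])))
J=plane(s,[px(262,437),px(291,436),px(358,440),px(385,440),px(265,320),px(447,335)],21);print("jaws",J.round(1))
def pj(x,y): return [130+x/5,190+y/5]
print("mark",plane(s,[pj(299,312)],219).round(1), "ridge ends",plane(s,[pj(230,229),pj(270,213)],250).round(1))
capc=[pj(295,158),pj(350,183),pj(343,236),pj(276,265),pj(223,229),pj(232,180)]
C=plane(s,capc,246);print("cap",C.round(1),C.mean(0))
print("tray c");
```

```text
wheeltop (array([487.87411145, 234.13822712,  47.80720107]), np.float64(1.8928567071516738))
handle end top (array([376.95616346, 244.90004401,  17.89381819]), np.float64(4.79056802408941))
z53 [[491.7 233.5  53. ]] [[486.7 237.6  53. ]]
handle [[386.7 244.4  23. ]
 [458.3 236.5  23. ]] -6.312927623471664
jaws [[573.6 188.1  21. ]
 [573.5 202.7  21. ]
 [576.7 236.3  21. ]
 [577.1 249.8  21. ]
 [507.1 195.9  21. ]
 [518.6 289.3  21. ]]
mark [[ 560.  -233.1  219. ]] ridge ends [[ 537.  -257.   250. ]
 [ 529.4 -241.4  250. ]]
cap [[ 498.7 -236.   246. ]
 [ 512.4 -210.8  246. ]
 [ 539.3 -210.6  246. ]
 [ 552.9 -236.7  246. ]
 [ 534.3 -261.5  246. ]
 [ 509.4 -261.4  246. ]] [ 524.48658454 -236.17188239  246.        ]
tray c
```

```bash
python3 -m jog '[[0.111,-0.106,-0.01,0,0,-0.104],[0.111,-0.106,-0.01,0,0,-0.104],[0.111,-0.106,-0.01,0,0,-0.104],[0.111,-0.106,-0.01,0,0,-0.104],[0.111,-0.106,-0.01,0,0,-0.104]]'; python3 -m jog '[[0.111,-0.106,-0.02,0,0,-0.104],[0.111,-0.106,-0.02,0,0,-0.104],[0.111,-0.106,-0.02,0,0,-0.104],[0.111,-0.106,-0.02,0,0,-0.104],[0.111,-0.106,-0.02,0,0,-0.104]]'; python3 -m jog '[[0,0,0,0,0,0]]'
python3 - <<'E'
from h import *
w=cam("wrist"); cv2.imwrite("pics/w1.png",w["color"][:,:,::-1])
print(status.get_obs()["joint_positions"].round(3),proj(w,[[487.5,235.5,53],[551.6,228.5,12],[538,60+175,3]]))
E
```

```text
time_s: 0.98
eef_pos: [322.4, 393.7, 199.0]
eef_rot: [[-0.458, 0.889, 0.0], [0.889, 0.458, 0.0], [0.0, 0.001, -1.0]]
contact_force: [0.4, -0.0, -0.1]
finger_gap: 90.9
time_s: 1.6
eef_pos: [489.0, 234.7, 168.9]
eef_rot: [[0.335, 0.942, 0.0], [0.942, -0.335, 0.0], [0.0, 0.0, -1.0]]
contact_force: [0.4, -0.7, -0.1]
finger_gap: 91.0
time_s: 1.72
eef_pos: [489.5, 233.7, 168.4]
eef_rot: [[0.333, 0.943, -0.0], [0.943, -0.333, -0.001], [-0.001, 0.0, -1.0]]
contact_force: [-0.1, 0.4, -0.1]
finger_gap: 91.2
[0.427 0.302 1.711 0.    1.13  0.764] [[317.55610222 235.39309699]
 [381.14985393 209.63726292]
 [364.97047529 206.26754446]]
```

View pics/w1.png

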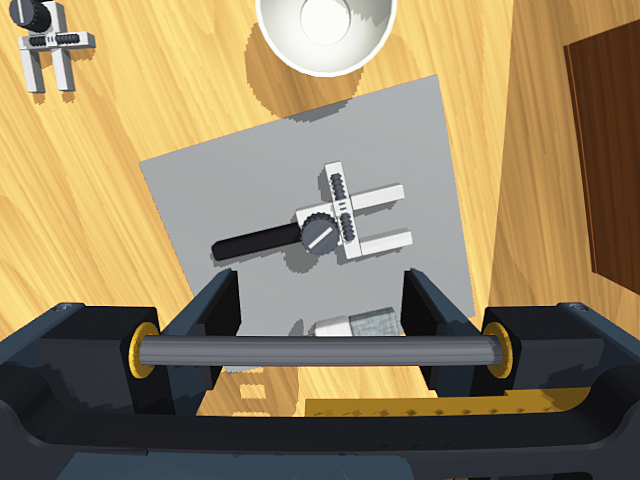

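Run:
```python
from h import *
w=cam("wrist"); crop(w,200,150,420,270,3.6,"w1c.png")
print(plane(w,[[320.5,232.5]],53))
```

```text
[[489.59110603 238.29753139  53.        ]]
```

View pics/w1c.png

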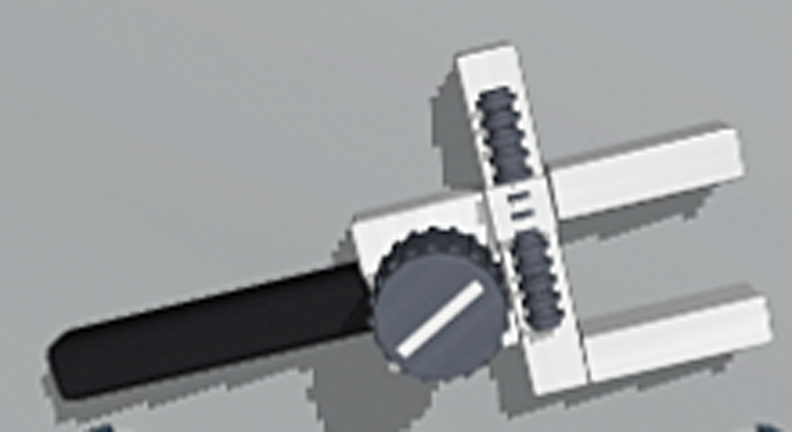

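Run:
```python
from h import *
w=cam("wrist")
q=lambda x,y:[200+x/3.6,150+y/3.6]
print(plane(w,[q(438,318)],53))
P=plane(w,[q(588,340),q(763,289),q(560,219),q(741,174),q(590,381),q(768,333),q(457,56),q(538,394)],21);print(P.round(1))
u=P[1]-P[0];u/=np.linalg.norm(u);print(np.degrees(np.arctan2(u[1],u[0])), np.cross(u,P[2]-P[0])[2],np.cross(u,P[3]-P[0])[2])
H=plane(w,[q(55,362),q(365,290)],23);print(H)
```

```text
[[488.14683891 233.60107911  53.        ]]
[[522.2 204.9  21. ]
 [571.8 203.1  21. ]
 [525.1 240.   21. ]
 [574.4 235.8  21. ]
 [519.2 193.3  21. ]
 [570.  190.4  21. ]
 [512.9 289.6  21. ]
 [504.3 194.4  21. ]]
-2.1128582275483843 35.10860924131098 32.736432409449286
[[380.77805043 248.20666506  23.        ]
 [469.23890361 239.16895144  23.        ]]
```

```bash
python3 -m jog '[[-0.004,0.002,-0.12,0,0,0],[0,0,-0.12,0,0,0],[0,0,-0.12,0,0,0],[0,0,-0.107,0,0,0],[0,0,0,0,0,0]]'; python3 -m jog '[[0,0,0,0,0,0],[0,0,0,0,0,0],[0,0,0,0,0,0],[0,0,0,0,0,0],[0,0,0,0,0,0]]' 0.2
```

```text
time_s: 2.5
eef_pos: [484.3, 236.6, 27.3]
eef_rot: [[0.327, 0.945, -0.005], [0.945, -0.327, -0.002], [-0.004, -0.004, -1.0]]
contact_force: [-0.3, -0.5, 0.5]
finger_gap: 91.4
time_s: 3.12
eef_pos: [486.8, 236.3, 29.1]
eef_rot: [[0.329, 0.944, 0.0], [0.944, -0.329, 0.0], [0.0, 0.0, -1.0]]
contact_force: [-0.5, -0.3, -1.0]
finger_gap: 43.9
```

```bash
python3 -m jog '[[0.003,-0.003,0,0,0,0],[0,0,0,0,0,0],[0,0,0,0,0,0],[0,0,0,0,0,0]]' 0
python3 - <<'E'
from h import *
w=cam("wrist"); cv2.imwrite("pics/w2.png",w["color"][:,:,::-1])
E
```

```text
time_s: 3.62
eef_pos: [488.1, 235.5, 29.0]
eef_rot: [[0.329, 0.944, 0.001], [0.944, -0.329, 0.0], [0.0, 0.001, -1.0]]
contact_force: [2.1, -1.2, 1.3]
finger_gap: 33.6
```

View pics/w2.png

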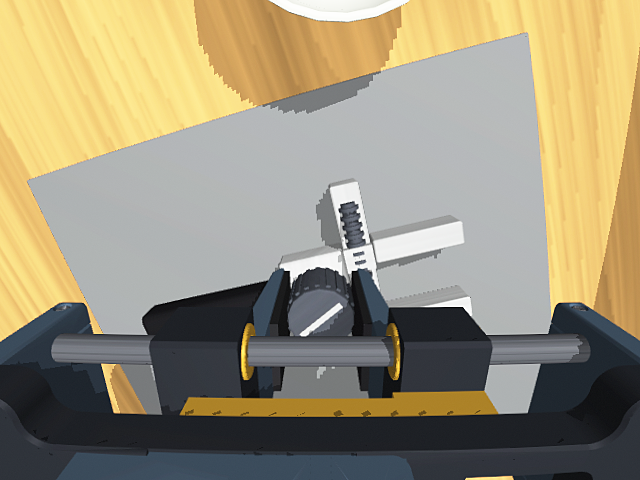

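```bash
python3 -m jog '[[0,0,0,0,0,0.09],[0,0,0,0,0,0.09],[0,0,0,0,0,0.09],[0,0,0,0,0,0.09],[0,0,0,0,0,0.09]]'
python3 - <<'E'
from h import *
s=cam("scene"); crop(s,325,205,445,325,5,"s3.png")
w=cam("side"); crop(w,245,265,395,375,5,"d3.png")
E
```

```text
time_s: 4.3
eef_pos: [487.5, 235.6, 29.0]
eef_rot: [[-0.367, 0.93, -0.0], [0.93, 0.367, 0.0], [0.0, -0.0, -1.0]]
contact_force: [1.3, 0.0, 0.4]
finger_gap: 33.4
```

View pics/s3.png

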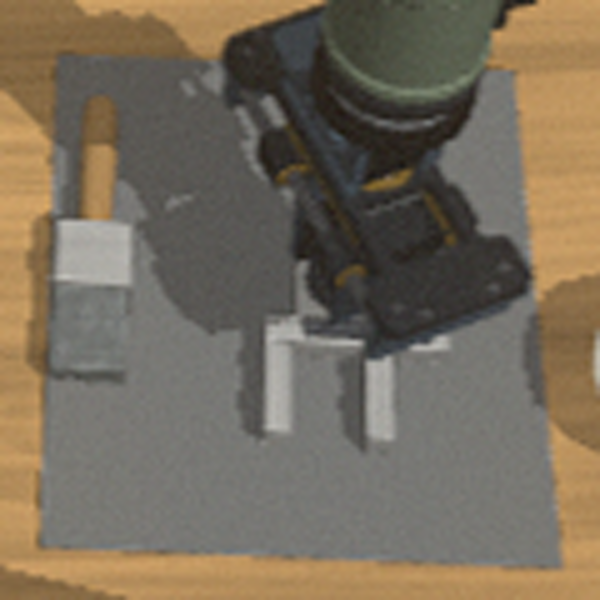

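View pics/d3.png

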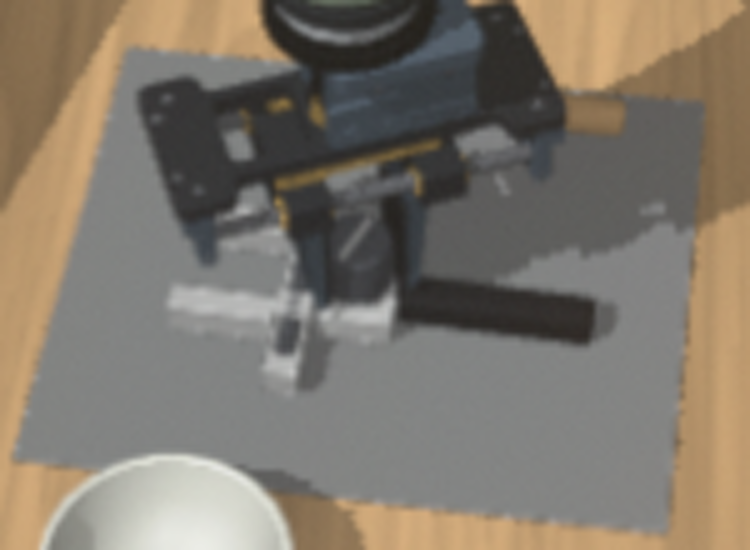

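```bash
python3 -m jog '[[0,0,0,0,0,0.105],[0,0,0,0,0,0.105],[0,0,0,0,0,0.105],[0,0,0,0,0,0.105],[0,0,0,0,0,0.105]]';  python3 -m jog '[[0,0,0,0,0,0.105],[0,0,0,0,0,0.105],[0,0,0,0,0,0.105],[0,0,0,0,0,0.105],[0,0,0,0,0,0.105]]'; python3 -m jog '[[0,0,0,0,0,0]]'
python3 - <<'E'
from h import *
s=cam("scene"); crop(s,325,205,445,325,5,"s4.png")
w=cam("side"); crop(w,245,265,395,375,5,"d4.png")
w=cam("wrist"); cv2.imwrite("pics/w4.png",w["color"][:,:,::-1])
E
```

```text
time_s: 5.03
eef_pos: [487.1, 235.3, 29.0]
eef_rot: [[-0.931, 0.364, -0.001], [0.364, 0.931, -0.0], [0.001, -0.001, -1.0]]
contact_force: [-0.5, -0.8, 2.0]
finger_gap: 33.3
time_s: 5.65
eef_pos: [487.2, 234.8, 29.0]
eef_rot: [[-0.899, -0.437, -0.001], [-0.437, 0.899, -0.001], [0.001, -0.001, -1.0]]
contact_force: [1.0, -2.1, 2.8]
finger_gap: 33.4
time_s: 5.78
eef_pos: [487.2, 234.9, 29.0]
eef_rot: [[-0.902, -0.432, -0.001], [-0.432, 0.902, -0.001], [0.001, -0.001, -1.0]]
contact_force: [0.4, -3.0, 3.0]
finger_gap: 33.3
```

View pics/s4.png

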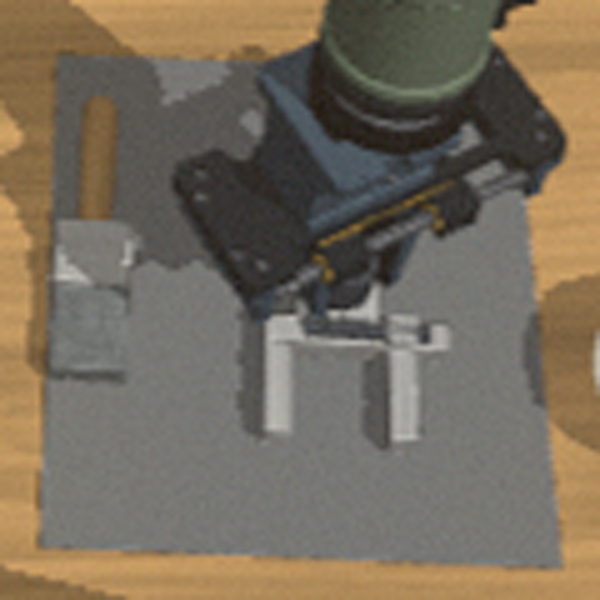

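View pics/w4.png

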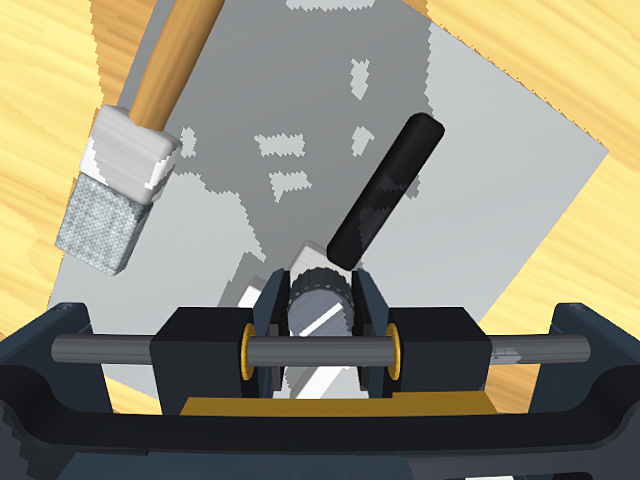

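```bash
python3 -m jog '[[0,0,0,0,0,0.06],[0,0,0,0,0,0.06],[0,0,0,0,0,0],[0,0,0,0,0,0]]';  python3 -m jog '[[0,0,0,0,0,0],[0,0,0,0,0,0],[0,0,0,0,0,0],[0,0,0,0,0,0]]' 0.9; python3 -m jog '[[0,0,0.2,0,0,0],[0,0,0.2,0,0,0],[-0.1,0.01,0.1,0,0,-0.1],[-0.1,0.01,0,0,0,-0.1],[-0.05,0,0,0,0,-0.1]]';python3 -m jog '[[0,0,0,0,0,-0.1],[0,0,0,0,0,0]]'
python3 - <<'E'
from h import *
s=cam("scene"); crop(s,325,205,445,325,5,"s5.png")
w=cam("wrist"); cv2.imwrite("pics/w5.png",w["color"][:,:,::-1])
E
```

```text
time_s: 6.42
eef_pos: [487.3, 235.1, 28.9]
eef_rot: [[-0.804, -0.594, -0.001], [-0.594, 0.804, -0.001], [0.001, -0.0, -1.0]]
contact_force: [-0.1, -5.4, 5.2]
finger_gap: 33.4
time_s: 6.92
eef_pos: [487.6, 235.6, 28.7]
eef_rot: [[-0.803, -0.596, -0.0], [-0.596, 0.803, 0.0], [0.0, 0.0, -1.0]]
contact_force: [-0.5, 0.7, -0.7]
finger_gap: 70.3
time_s: 7.55
eef_pos: [411.2, 241.6, 179.4]
eef_rot: [[-0.987, -0.161, 0.0], [-0.161, 0.987, 0.001], [-0.001, 0.001, -1.0]]
contact_force: [-0.4, -0.2, 0.1]
finger_gap: 81.8
time_s: 7.8
eef_pos: [412.4, 241.6, 179.0]
eef_rot: [[-1.0, -0.012, 0.0], [-0.012, 1.0, 0.0], [-0.0, 0.0, -1.0]]
contact_force: [0.6, 0.3, -0.9]
finger_gap: 81.9
```

View pics/s5.png

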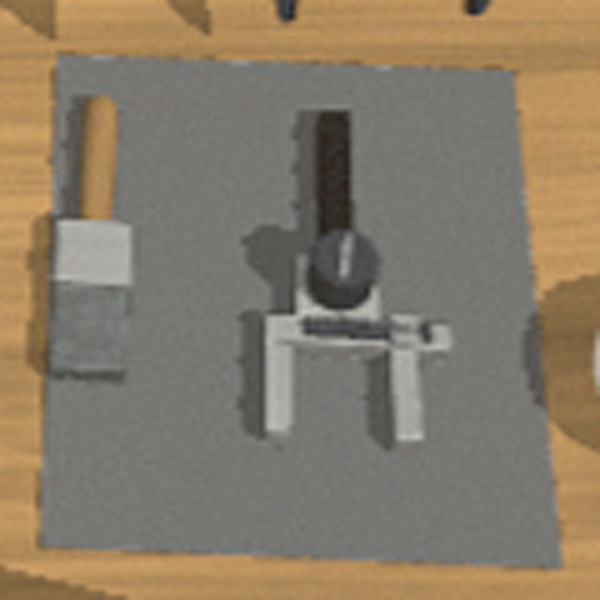

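View pics/w5.png

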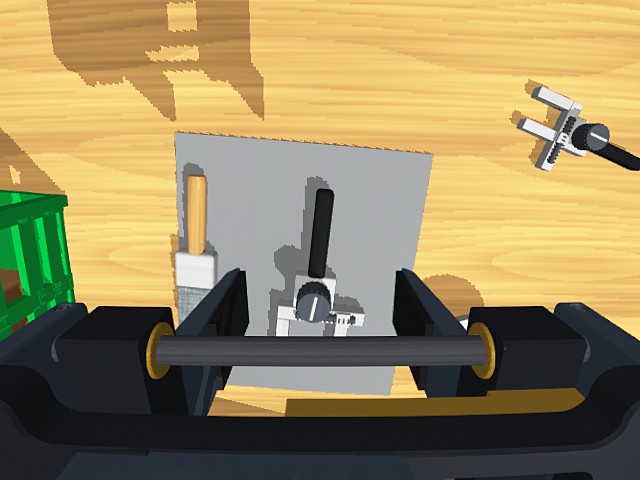

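Run:
```python
from h import *
w=cam("wrist"); crop(w,240,160,400,280,5,"w5c.png"); g=w["color"][160:285,290:350].max(2)
m=(w["color"].max(2)<60).astype(np.uint8); m[:175]=0;m[270:]=0;m[:,:300]=0;m[:,345:]=0
n,l,st,ce=cv2.connectedComponentsWithStats(m); i=1+st[1:,4].argmax(); print(st[i])
ys,xs=np.where(l==i)
for r in range(185,270,10): print(r,xs[ys==r].min() if (ys==r).any() else None,xs[ys==r].max() if (ys==r).any() else None)
```

```text
[ 308  188   26   82 1398]
185 None None
195 316 333
205 315 332
215 314 331
225 313 329
235 312 328
245 311 327
255 310 326
265 309 325
```

View pics/w5c.png

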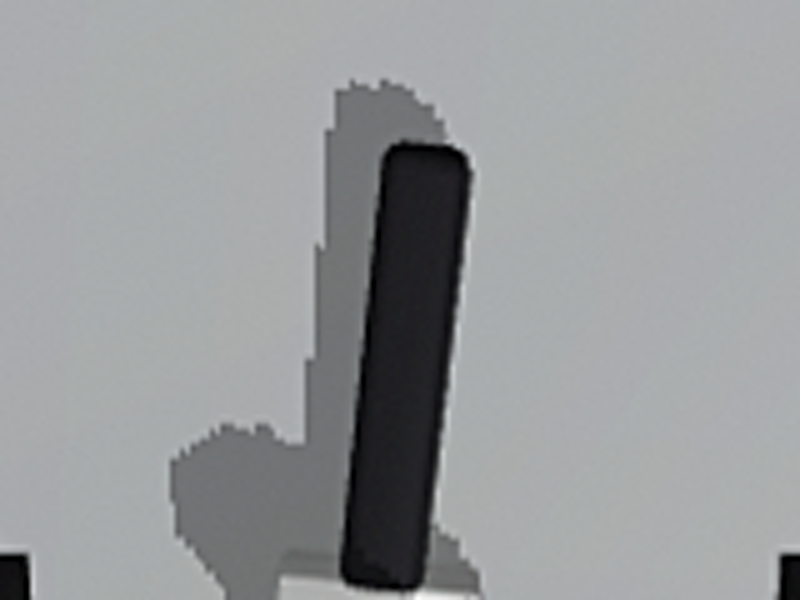

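Run:
```python
from h import *
w=cam("wrist"); 
P=plane(w,[[324.5,195],[317,265],[324.8,189],[315,276.5]],23);print(P.round(1)); d=P[1]-P[0];print(np.degrees(np.arctan2(d[1],d[0])))
print(status.get_obs()["eef_pos"])
```

```text
[[380.2 243.7  23. ]
 [453.3 237.   23. ]
 [374.3 243.9  23. ]
 [466.2 235.   23. ]]
-5.235345658934416
[412.7813657  241.43278025 178.75755996]
```

```bash
python3 -m jog '[[0.106,-0.014,-0.1,0,0,-0.066],[0,0,-0.15,0,0,0],[0,0,-0.15,0,0,0],[0,0,-0.14,0,0,0],[0,0,0,0,0,0]]';python3 -m jog '[[0,0,0,0,0,0],[0,0,0,0,0,0]]'
```

```text
time_s: 8.62
eef_pos: [442.3, 236.1, 14.4]
eef_rot: [[-0.996, 0.093, -0.007], [0.093, 0.996, -0.003], [0.006, -0.004, -1.0]]
contact_force: [0.3, 0.4, 0.6]
finger_gap: 82.1
time_s: 8.88
eef_pos: [445.8, 238.0, 18.7]
eef_rot: [[-0.996, 0.093, 0.003], [0.093, 0.996, 0.002], [-0.003, 0.002, -1.0]]
contact_force: [-0.4, 0.0, 0.2]
finger_gap: 82.1
```

```bash
python3 -m jog '[[-0.002,-0.002,-0.042,0,0,0],[0,0,0,0,0,0],[0,0,0,0,0,0]]';python3 -m jog '[[0,0,0,0,0,0],[0,0,0,0,0,0],[0,0,0,0,0,0],[0,0,0,0,0,0],[0,0,0,0,0,0]]' 0; python3 -m jog '[[0,0,0,0,0,0],[0,0,0,0,0,0],[0,0,0,0,0,0]]'
```

```text
time_s: 9.25
eef_pos: [443.8, 236.6, 4.3]
eef_rot: [[-0.996, 0.094, -0.0], [0.094, 0.996, 0.0], [0.0, 0.0, -1.0]]
contact_force: [0.1, -0.2, 0.3]
finger_gap: 81.7
time_s: 9.88
eef_pos: [443.8, 236.6, 4.3]
eef_rot: [[-0.996, 0.094, -0.0], [0.094, 0.996, 0.0], [0.0, 0.0, -1.0]]
contact_force: [-1.1, 0.4, -0.7]
finger_gap: 35.2
time_s: 10.25
eef_pos: [443.9, 236.8, 4.3]
eef_rot: [[-0.996, 0.094, 0.0], [0.094, 0.996, 0.0], [-0.0, 0.0, -1.0]]
contact_force: [0.3, 0.8, -1.7]
finger_gap: 17.8
```

```bash
python3 -m jog '[[0,0,0.1,0,0,0],[0,0,0.1,0,0,0],[0,0,0.1,0,0,0],[0,0,0.1,0,0,0],[0,0,0,0,0,0]]'; python3 -m jog '[[0,0,0.15,0,0,0],[0,0,0.15,0,0,0],[0,0,0.15,0,0,0],[0,0,0.1,0,0,0],[0,0,0,0,0,0]]'
python3 - <<'E'
from h import *
s=cam("scene");d=cam("side")
print("glassjar",plane(s,[[250,271]],280),plane(d,[[262.5,150]],280)); print("cup",plane(s,[[146,200]],200)); print("bottle top",plane(s,[[97,259]],300),plane(d,[[285,88]],300))
crop(d,245,100,415,240,4.5,"d6.png");cv2.imwrite("pics/s6.png",s["color"][:,:,::-1]);cv2.imwrite("pics/w6.png",cam("wrist")["color"][:,:,::-1])
E
```

```text
time_s: 10.88
eef_pos: [444.6, 237.0, 125.4]
eef_rot: [[-0.996, 0.094, 0.003], [0.094, 0.996, 0.001], [-0.003, 0.002, -1.0]]
contact_force: [1.0, 1.3, -5.2]
finger_gap: 17.7
time_s: 11.5
eef_pos: [444.3, 236.8, 289.2]
eef_rot: [[-0.996, 0.094, 0.001], [0.094, 0.996, 0.001], [-0.001, 0.001, -1.0]]
contact_force: [-0.2, -0.6, -4.9]
finger_gap: 17.7
glassjar [[641.3062702  -91.61013623 280.        ]] [[638.99682157 -81.72545742 280.        ]]
cup [[ 402.47111286 -360.65701189  200.        ]]
bottle top [[ 617.35780945 -379.46019285  300.        ]] [[ 614.96972089 -357.23681781  300.        ]]
```

View pics/s6.png

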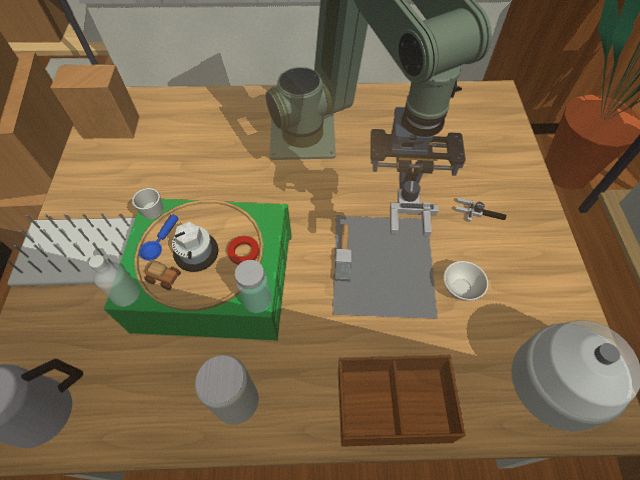

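View pics/w6.png

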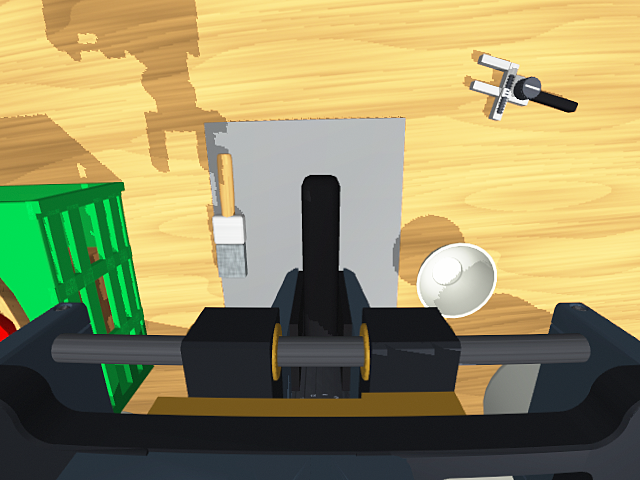

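```bash
python3 -m jog '[[0.063,-0.168,0.06,0,0,0],[0.063,-0.168,0.06,0,0,0],[0.063,-0.168,0.06,0,0,0],[0.063,-0.168,0.01,0,0,0],[0.063,-0.168,0,0,0,0]]'; python3 -m jog '[[0.063,-0.168,0,0,0,0],[0.063,-0.168,0,0,0,0],[0.063,-0.168,0,0,0,0],[0,0,0,0,0,0],[0,0,0,0,0,0]]'
python3 - <<'E'
from h import *
w=cam("wrist");cv2.imwrite("pics/w7.png",w["color"][:,:,::-1]); print(proj(w,[[525,-236,246],[560,-233,219]]))
E
```

```text
time_s: 12.28
eef_pos: [538.3, -17.0, 344.1]
eef_rot: [[-0.996, 0.094, -0.003], [0.094, 0.996, 0.0], [0.003, 0.0, -1.0]]
contact_force: [-0.0, -0.2, -5.3]
finger_gap: 17.9
time_s: 12.9
eef_pos: [594.5, -166.2, 343.8]
eef_rot: [[-0.996, 0.094, -0.004], [0.094, 0.996, 0.002], [0.005, 0.002, -1.0]]
contact_force: [-0.6, -0.4, -4.5]
finger_gap: 17.9
[[225.76051275 169.57945708]
 [243.80015107 206.25316615]]
```

View pics/w7.png

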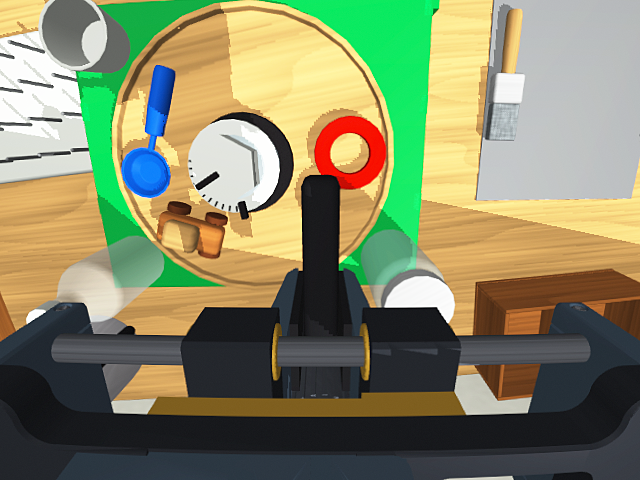

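Clear view: the jar cap is at about (226,165), the ridge at (206,182) and the mark at (243,210).

Run:
```python
from h import *
w=cam("wrist");crop(w,175,100,305,230,6,"w7c.png")
# contrast-stretched
g=w["color"][100:230,175:305].astype(int); a=np.clip((g-170)*3,0,255).astype(np.uint8); cv2.imwrite("pics/w7d.png",cv2.resize(a[:,:,::-1],None,fx=4.6,fy=4.6,interpolation=cv2.INTER_CUBIC))
```

```text
(no output)
```

View pics/w7d.png

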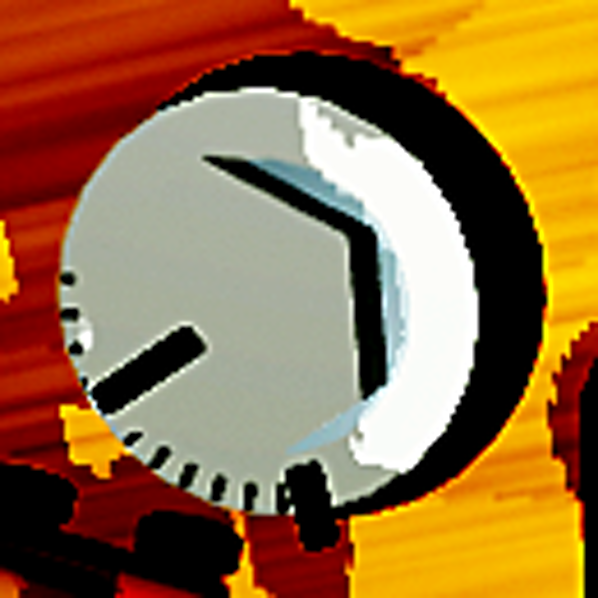

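View pics/w7c.png

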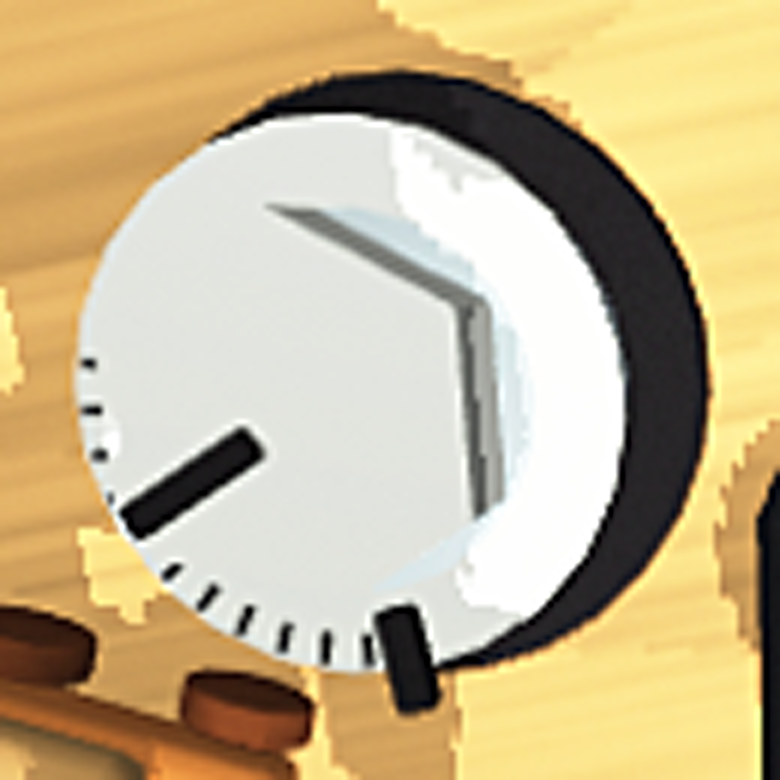

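Run:
```python
from h import *
w=cam("wrist"); q=lambda x,y:[175+(x-2.5)/6,100+(y-2.5)/6]
# seat outline and collar outline, hand points on 6x crop
col=plane(w,[q(78,390),q(95,290),q(130,220),q(200,150),q(290,117),q(350,113),q(450,135),q(540,200),q(600,285),q(627,375),q(610,470),q(575,550),q(340,672),q(250,650),q(170,598)],212)[:,:2]
def circ(P,R=None):
    A=np.c_[2*P,np.ones(len(P))]; s=np.linalg.lstsq(A,(P**2).sum(1),rcond=None)[0]; r=np.sqrt(s[2]+s[:2]@s[:2]); return s[:2],r,np.abs(np.hypot(*(P-s[:2]).T)-r).max()
print("collar",circ(col))
seat=plane(w,[q(400,72),q(480,82),q(560,125),q(620,172),q(670,240),q(703,330),q(706,400),q(690,480),q(655,550),q(600,615),q(540,655)],172)[:,:2]
print("seat",circ(seat))
C=plane(w,[q(268,205),q(462,305),q(475,516)],246)[:,:2];print("corners",C,np.linalg.norm(np.diff(C,axis=0),axis=1))
R=plane(w,[q(132,526),q(252,441)],250)[:,:2];d=R[0]-R[1];print("ridge",R,np.degrees(np.arctan2(d[1],d[0])),np.hypot(*d))
M=plane(w,[q(390,606),q(418,712)],219)[:,:2];d=M[1]-M[0];print("mark",M,M.mean(0),np.degrees(np.arctan2(d[1],d[0])),np.hypot(*d))
c=circ(col)[0]
for n,X in(("ridge",R[0]),("mark",M.mean(0))): v=X-c;print(n,np.degrees(np.arctan2(v[1],v[0])),np.hypot(*v))
for X in C: v=X-c;print(np.degrees(np.arctan2(v[1],v[0])),np.hypot(*v))
```

```text
collar (array([ 525.62486718, -238.65908503]), np.float64(40.841409013235754), np.float64(1.396141645003695))
seat (array([ 525.78055133, -238.54553805]), np.float64(49.67280441060186), np.float64(0.6155603488703107))
corners [[ 498.0502035  -236.25380611]
 [ 512.9730308  -213.10798021]
 [ 540.27930536 -215.43120283]] [27.53942685 27.40492644]
ridge [[ 536.65409364 -260.3192422 ]
 [ 527.27501983 -242.33832728]] -62.45288212425689 20.28004750513123
mark [[ 555.3386409  -235.69404031]
 [ 571.75850239 -234.06040093]] [ 563.54857164 -234.87722062] 5.681754680076951 16.500928128328336
ridge -63.01506934910863 24.306506227861604
mark 5.694877160834685 38.111807339217
175.01482973922774 27.679368553501924
116.34268502810114 28.511890871009804
57.75223021491477 27.464287170716485
```

```bash
python3 -m jog '[[-0.065,0.014,0,0,0,-0.107],[-0.065,0.014,0,0,0,-0.107],[-0.065,0.014,0,0,0,-0.107],[-0.065,0.014,0,0,0,-0.107],[-0.065,0.014,0,0,0,-0.107]]'; python3 -m jog '[[-0.065,0.014,0,0,0,-0.107],[0,0,-0.12,0,0,0],[0,0,-0.09,0,0,0],[0,0,0,0,0,0],[0,0,0,0,0,0]]'
python3 - <<'E'
from h import *
s=cam("scene");d=cam("side");crop(s,140,180,290,290,5.2,"s8.png");crop(d,255,90,375,180,6.4,"d8.png")
o=status.get_obs();T=o["eef_pos"];R=o["eef_rot"];h=np.array([-R[0,0],-R[1,0]]);print(T,np.degrees(np.arctan2(h[1],h[0])),T[:2]+108.5*h)
E
```

```text
time_s: 13.68
eef_pos: [496.5, -144.2, 346.7]
eef_rot: [[-0.591, 0.806, 0.001], [0.806, 0.591, 0.0], [-0.0, 0.001, -1.0]]
contact_force: [-0.2, 0.9, -3.9]
finger_gap: 17.9
time_s: 14.3
eef_pos: [478.7, -141.0, 284.7]
eef_rot: [[-0.452, 0.892, 0.003], [0.892, 0.452, -0.001], [-0.002, 0.002, -1.0]]
contact_force: [0.1, 0.5, -3.7]
finger_gap: 17.7
[ 478.86432589 -141.31712181  284.95797988] -63.12277840854451 [ 527.91488896 -238.09640292]
```

View pics/s8.png

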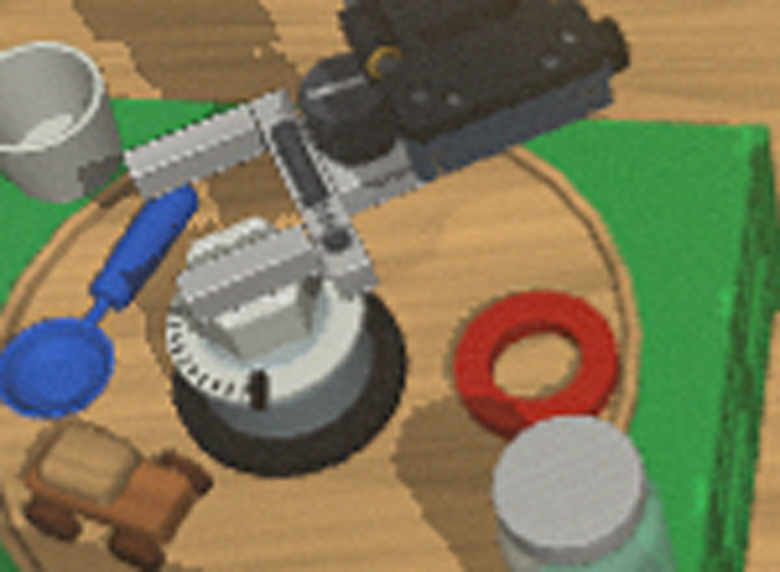

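View pics/d8.png

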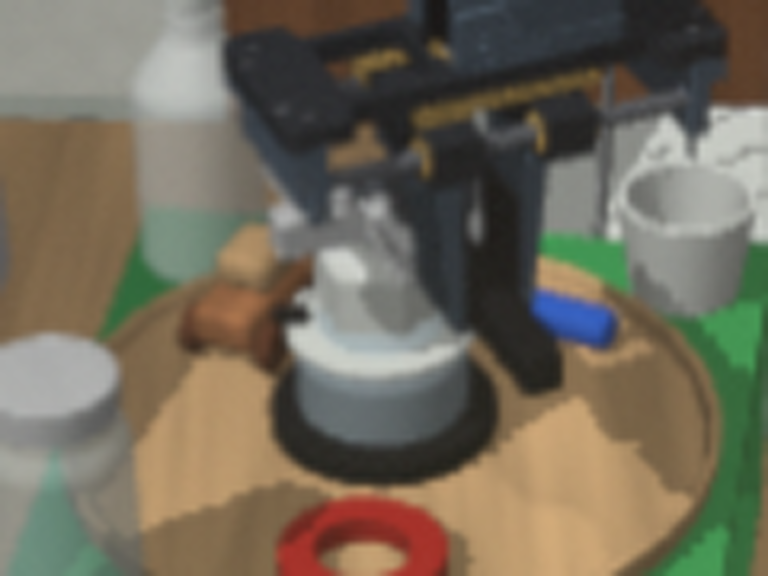

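```bash
cat >> h.py <<'E'
def model(dist=106,dz=-1.3,open_=51.5):
    o=status.get_obs();T=o["eef_pos"];R=o["eef_rot"];h=np.array([-R[0,0],-R[1,0]]);h/=np.hypot(*h);n=np.array([-h[1],h[0]])
    m=T[:2]+dist*h; f=lambda x,y,z:[*(m+x*h+y*n),T[2]+dz+z]
    b=open_-24
    segs=[]
    for z in(18,):
        for (x0,x1,y0,y1) in((-30,22,-38,-24),(-30,22,b,b+14),(-46,-30,-38,58),(-84,-46,-22,22)):
            c=[f(x0,y0,z),f(x1,y0,z),f(x1,y1,z),f(x0,y1,z),f(x0,y0,z)]; segs.append(c)
    segs.append([f(-64+17*np.cos(a),17*np.sin(a),50) for a in np.linspace(0,6.283,24)])
    segs.append([f(-82,-9,20),f(-176,-9,20),f(-176,9,20),f(-82,9,20)])
    return segs
def overlay(c,segs,x0,y0,x1,y1,f,name):
    im=cv2.resize(c["color"][y0:y1,x0:x1,::-1],None,fx=f,fy=f,interpolation=cv2.INTER_CUBIC)
    for s in segs:
        p=(proj(c,s)+0.5-[x0,y0])*f-0.5
        cv2.polylines(im,[p.round().astype(np.int32)],False,(0,0,255),1)
    cv2.imwrite("pics/"+name,im)
def hexa(c=(525.7,-238.6),a=-63.2,z=246):
    return [[[c[0]+27.7*np.cos(t),c[1]+27.7*np.sin(t),z] for t in np.radians(a+np.arange(0,361,60))],[[c[0]+8*np.cos(np.radians(a)),c[1]+8*np.sin(np.radians(a)),z+4],[c[0]+27*np.cos(np.radians(a)),c[1]+27*np.sin(np.radians(a)),z+4]]]
E
python3 - <<'E'
from h import *
s=cam("scene");d=cam("side");m=model()+hexa()
overlay(s,m,140,180,290,290,5.2,"s8o.png");overlay(d,m,255,90,375,180,6.4,"d8o.png")
E
```

```text
(no output)
```

View pics/s8o.png

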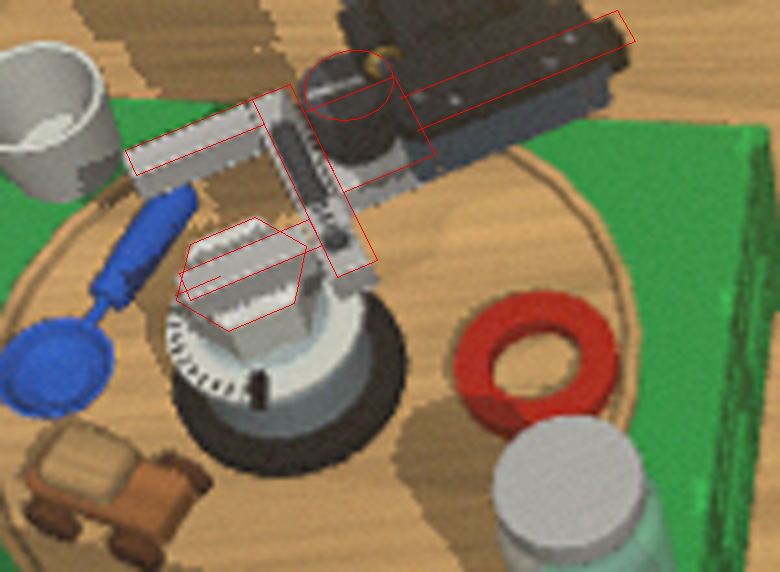

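View pics/d8o.png

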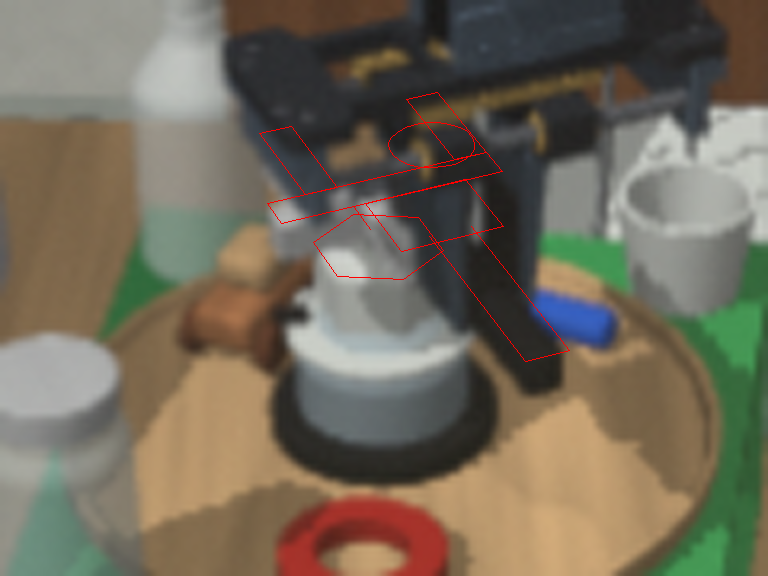

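```bash
python3 -m jog '[[-0.013,-0.004,0,0,0,0],[0,0,-0.09,0,0,0],[0,0,0,0,0,0],[0,0,0,0,0,0]]';  python3 - <<'E'
from h import *
C=np.array([525.7,-238.6])
for i in range(3):
    s=cam("scene");o=status.get_obs();T=o["eef_pos"];R=o["eef_rot"];h=np.array([-R[0,0],-R[1,0]]);n=np.array([-h[1],h[0]]);v=C-T[:2]-106*h;print(T.round(1),np.degrees(np.arctan2(h[1],h[0])),"cap in wrench x,y",v@h,v@n)
d=cam("side");m=model()+hexa()
overlay(s,m,140,180,290,290,5.2,"s9o.png");overlay(d,m,255,90,375,180,6.4,"d9o.png")
E
```

```text
time_s: 15.0
eef_pos: [474.5, -142.8, 257.1]
eef_rot: [[-0.452, 0.892, 0.001], [0.892, 0.452, -0.0], [-0.001, 0.001, -1.0]]
contact_force: [0.8, -0.4, -4.6]
finger_gap: 17.7
[ 474.7 -142.8  257.3] -63.15354791135359 cap in wrench x,y 2.4858875194792747 2.23774388663649
[ 474.7 -142.8  257.4] -63.153606802091794 cap in wrench x,y 2.5033106144891883 2.2142562012448526
[ 474.7 -142.8  257.3] -63.15082410978499 cap in wrench x,y 2.56144843077992 2.2353346833376757
```

View pics/s9o.png

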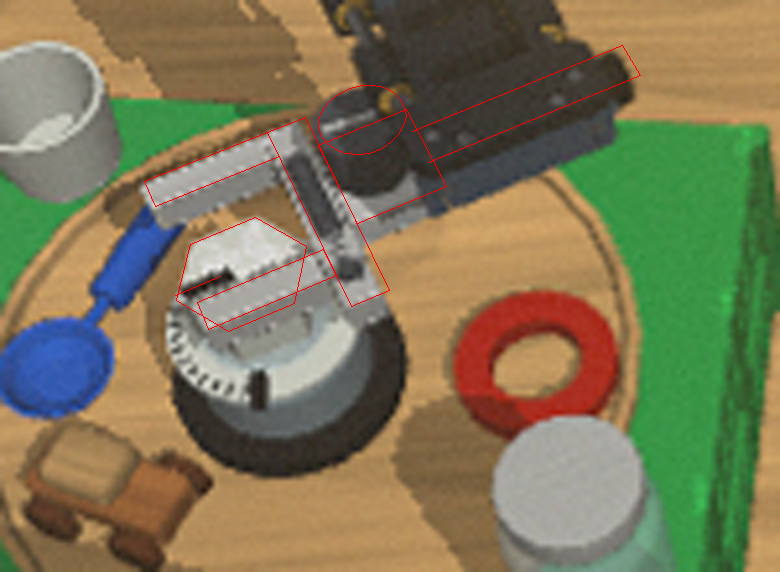

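View pics/d9o.png

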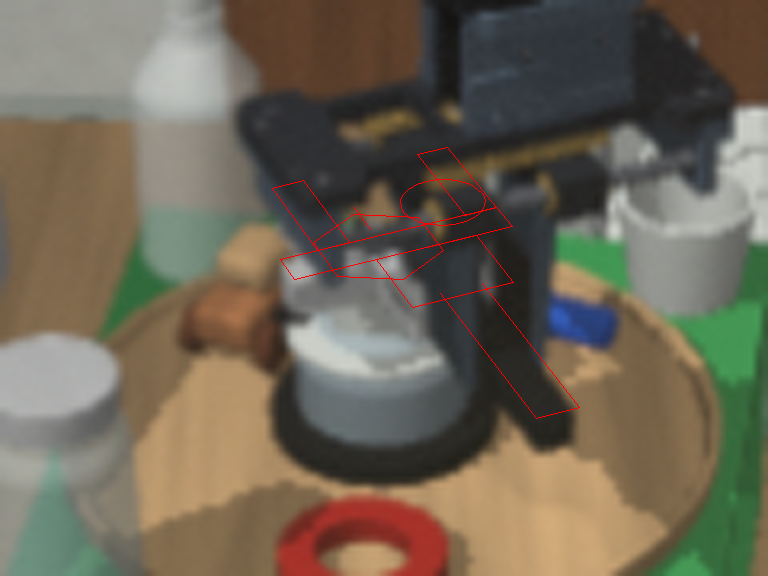

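```bash
python3 -m jog '[[0.0012,0.0006,-0.033,0,0,0],[0,0,0,0,0,0]]'; python3 -m jog '[[0,0,-0.02,0,0,0],[0,0,0,0,0,0]]'
```

```text
time_s: 15.45
eef_pos: [473.9, -142.1, 245.3]
eef_rot: [[-0.452, 0.892, -0.002], [0.892, 0.452, 0.001], [0.002, -0.001, -1.0]]
contact_force: [-0.2, -0.3, -3.8]
finger_gap: 17.8
time_s: 15.7
eef_pos: [474.1, -142.2, 239.7]
eef_rot: [[-0.452, 0.892, -0.001], [0.892, 0.452, 0.0], [0.001, -0.001, -1.0]]
contact_force: [-0.5, -0.2, -4.7]
finger_gap: 18.0
```

```bash
python3 -m jog '[[0,0,-0.024,0,0,0],[0,0,-0.023,0,0,0],[0,0,0,0,0,0],[0,0,0,0,0,0]]';  python3 - <<'E'
from h import *
C=np.array([525.7,-238.6])
s=cam("scene");o=status.get_obs();T=o["eef_pos"];R=o["eef_rot"];h=np.array([-R[0,0],-R[1,0]]);n=np.array([-h[1],h[0]]);v=C-T[:2]-106*h;print(T.round(1),np.degrees(np.arctan2(h[1],h[0])),"cap in wrench x,y",v@h,v@n)
crop(s,140,180,290,290,5.2,"s10.png")
E
```

```text
time_s: 16.2
eef_pos: [474.5, -142.4, 226.3]
eef_rot: [[-0.452, 0.892, 0.0], [0.892, 0.452, -0.0], [-0.0, 0.0, -1.0]]
contact_force: [0.5, 0.3, -4.4]
finger_gap: 17.8
[ 474.6 -142.4  226.4] -63.15065710505949 cap in wrench x,y 2.8869771094777854 2.1497801060172788
```

View pics/s10.png

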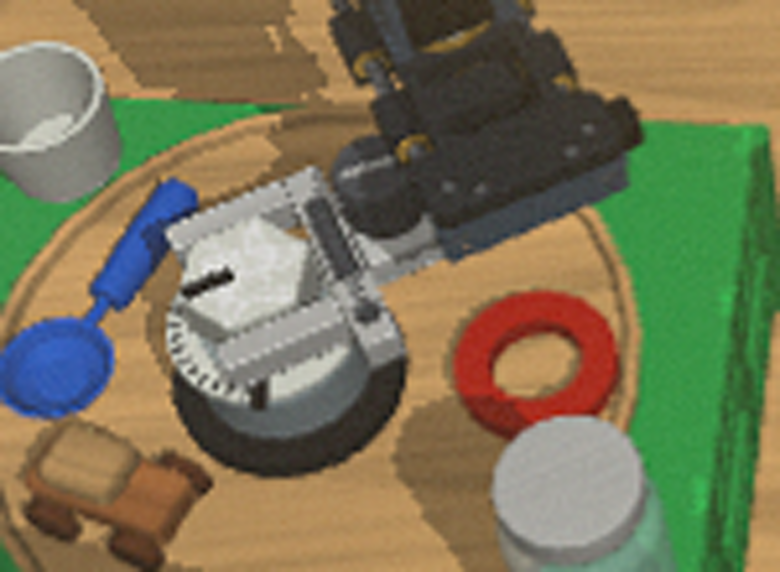

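Run:
```python
import numpy as np
r=np.array([-51.1,96.2]);a0=np.arctan2(r[1],r[0]);R=np.hypot(*r);st=np.radians(7.2)
P=[R*np.array([np.cos(a0+k*st),np.sin(a0+k*st)]) for k in range(11)]
for k in range(10):print(k,((P[k+1]-P[k])/300).round(4), 7.2/90)
```

```text
0 [-0.0388 -0.0239] 0.08
1 [-0.0355 -0.0286] 0.08
2 [-0.0317 -0.0328] 0.08
3 [-0.0273 -0.0365] 0.08
4 [-0.0225 -0.0396] 0.08
5 [-0.0174 -0.0422] 0.08
6 [-0.012 -0.044] 0.08
7 [-0.0064 -0.0452] 0.08
8 [-0.0007 -0.0456] 0.08
9 [ 0.0051 -0.0453] 0.08
```

```bash
python3 -m jog '[[-0.039,-0.024,0,0,0,0.08],[-0.0355,-0.0285,0,0,0,0.08],[-0.0315,-0.033,0,0,0,0.08],[0,0,0,0,0,0],[0,0,0,0,0,0]]';  python3 - <<'E'
from h import *
C=np.array([525.7,-238.6])
s=cam("scene");o=status.get_obs();print(o["contact_force"],o["torque"]);T=o["eef_pos"];R=o["eef_rot"];h=np.array([-R[0,0],-R[1,0]]);n=np.array([-h[1],h[0]]);v=C-T[:2]-106*h;print(T.round(1),np.degrees(np.arctan2(h[1],h[0])),"cap in wrench x,y",v@h,v@n)
crop(s,140,180,290,290,5.2,"s11.png")
E
```

```text
time_s: 16.88
eef_pos: [443.4, -167.3, 226.6]
eef_rot: [[-0.747, 0.664, 0.002], [0.664, 0.747, 0.001], [-0.0, 0.002, -1.0]]
contact_force: [2.1, 3.5, -4.5]
finger_gap: 17.6
[ 1.88085109  3.41757619 -3.78911982] [ 0.60117822 -0.33078292  0.414551  ]
[ 443.4 -167.3  226.5] -41.60043942801624 cap in wrench x,y 2.8845294635240495 1.382177901277967
```

View pics/s11.png

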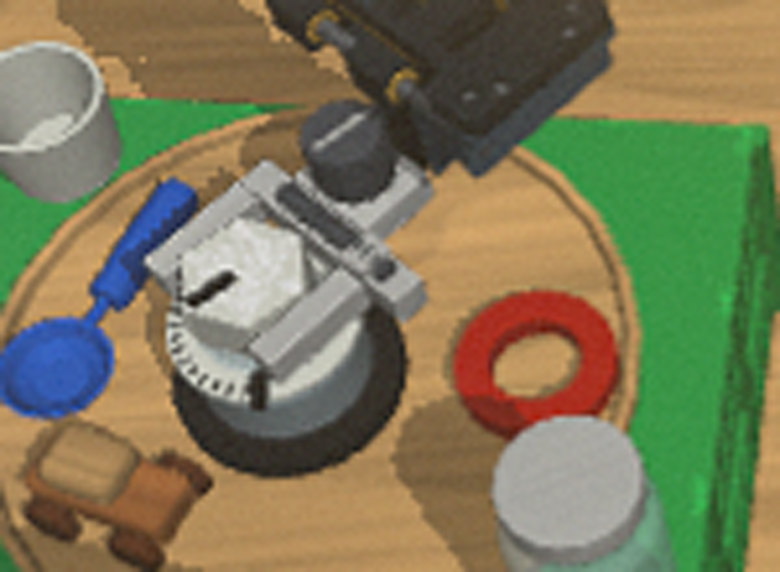

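```bash
python3 -m jog '[[-0.0275,-0.0365,0,0,0,0.08],[-0.0225,-0.0395,0,0,0,0.08],[-0.0175,-0.042,0,0,0,0.08],[0,0,0,0,0,0],[0,0,0,0,0,0]]';  python3 - <<'E'
from h import *
C=np.array([525.7,-238.6])
s=cam("scene");o=status.get_obs();print(o["contact_force"],o["torque"]);T=o["eef_pos"];R=o["eef_rot"];h=np.array([-R[0,0],-R[1,0]]);n=np.array([-h[1],h[0]]);v=C-T[:2]-106*h;print(T.round(1),np.degrees(np.arctan2(h[1],h[0])),"cap in wrench x,y",v@h,v@n)
crop(s,140,180,290,290,5.2,"s12.png")
m=model();overlay(s,m,140,180,290,290,5.2,"s12o.png")
E
```

```text
time_s: 17.55
eef_pos: [423.1, -202.5, 226.5]
eef_rot: [[-0.939, 0.344, 0.001], [0.344, 0.939, 0.002], [-0.0, 0.002, -1.0]]
contact_force: [2.6, 4.3, -3.4]
finger_gap: 17.6
[ 2.4426764   4.38135748 -3.79613228] [ 0.78685877 -0.48787323  0.46402604]
[ 423.1 -202.5  226.5] -20.09543407595215 cap in wrench x,y 2.8075404540389495 1.329706500200365
```

View pics/s12.png

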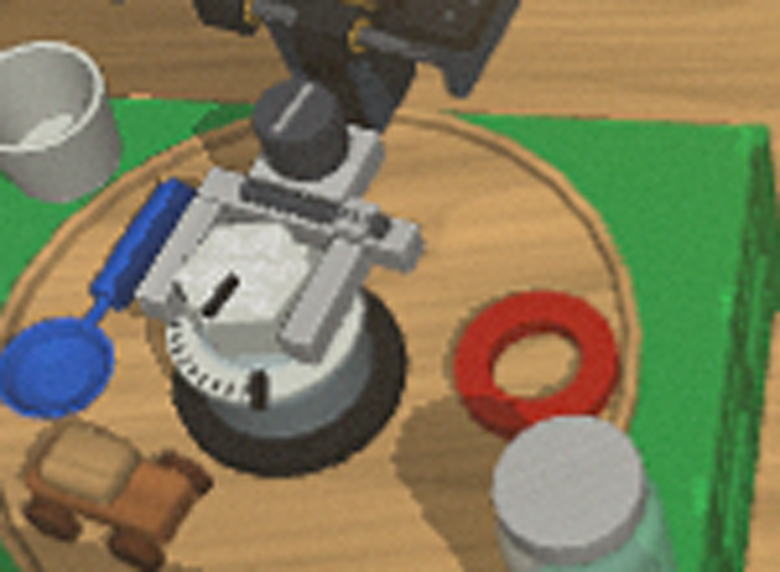

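View pics/s12o.png

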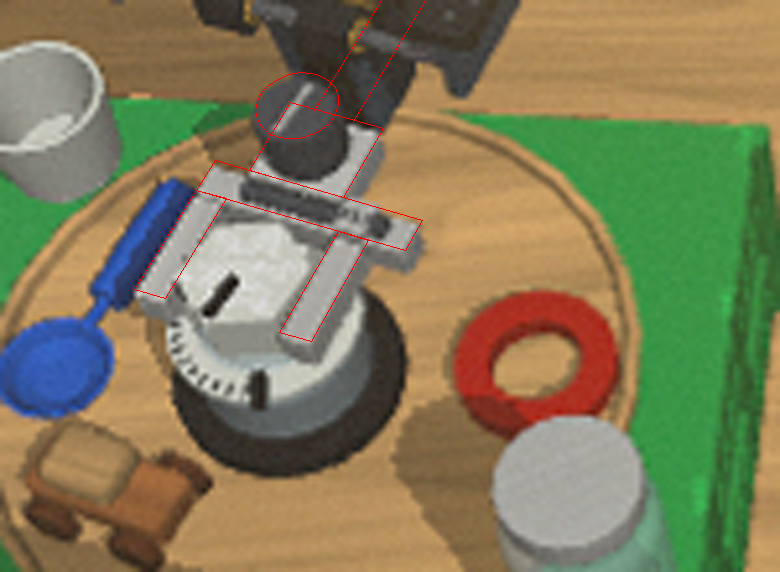

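```bash
python3 -m jog '[[-0.012,-0.044,0,0,0,0.08],[-0.0065,-0.045,0,0,0,0.08],[-0.0005,-0.0455,0,0,0,0.08],[0,0,0,0,0,0],[0,0,0,0,0,0]]';  python3 - <<'E'
from h import *
C=np.array([525.7,-238.6])
s=cam("scene");o=status.get_obs();print(o["contact_force"],o["torque"]);T=o["eef_pos"];R=o["eef_rot"];h=np.array([-R[0,0],-R[1,0]]);n=np.array([-h[1],h[0]]);v=C-T[:2]-106*h;print(T.round(1),np.degrees(np.arctan2(h[1],h[0])),"cap in wrench x,y",v@h,v@n)
q=lambda x,y:[140+(x+.5)/5.2-.5,180+(y+.5)/5.2-.5]
R=plane(s,[q(210,313),q(237,277)],250);d=R[0]-R[1];print(np.degrees(np.arctan2(d[1],d[0])),np.hypot(*d[:2]))
crop(s,165,205,225,265,10,"s13.png")
d=cam("side");crop(d,280,100,350,170,8,"d13.png")
E
```

```text
time_s: 18.23
eef_pos: [416.7, -242.5, 226.3]
eef_rot: [[-1.0, -0.025, -0.001], [-0.025, 1.0, 0.002], [0.001, 0.002, -1.0]]
contact_force: [1.5, 5.5, -2.6]
finger_gap: 17.6
[ 1.66221484  4.21308569 -2.21946586] [ 0.89007217 -0.27920564  0.39944312]
[ 416.7 -242.6  226.4] 1.4503380184808956 cap in wrench x,y 3.0721123022934167 1.2054645940174666
-26.408443472039625 18.96491445100801
```

View pics/s13.png

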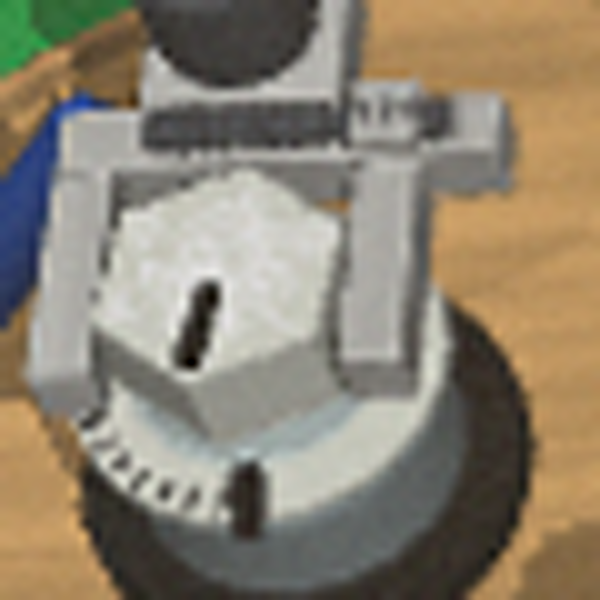

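View pics/d13.png

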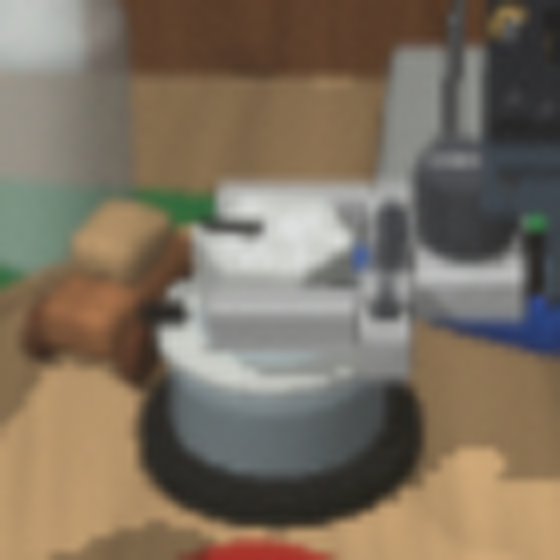

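Run:
```python
from h import *
s=cam("scene");d=cam("side")
q=lambda x,y:[165+(x+.5)/10-.5,205+(y+.5)/10-.5]
p=lambda x,y:[280+(x+.5)/8-.5,100+(y+.5)/8-.5]
for c,A,z in((s,[q(187,358),q(211,288)],250),(d,[p(205,222),p(260,229)],250),(s,[q(249,530),q(249,470)],219)):
    R=plane(c,A,z);v=R[0]-R[1];print(R.round(1),np.degrees(np.arctan2(v[1],v[0])),np.hypot(*v[:2]))
r=np.array([416.7-525.7,-242.6+238.6]);a0=np.arctan2(r[1],r[0]);R=np.hypot(*r)
for k in(0,1):
    P=[R*np.array([np.cos(a0+j*np.radians(4.5)),np.sin(a0+j*np.radians(4.5))]) for j in(k,k+1)];print((P[1]-P[0])/300)
```

```text
[[ 548.7 -240.3  250. ]
 [ 531.4 -237.7  250. ]] -8.574424216294094 17.516819680615807
[[ 548.1 -234.9  250. ]
 [ 529.2 -231.5  250. ]] -10.216045815854805 19.18856089973582
[[ 572.7 -232.2  219. ]
 [ 557.9 -234.2  219. ]] 7.520128334053609 14.934758760829318
[ 0.00216616 -0.0284657 ]
[ 0.00439287 -0.028208  ]
```

```bash
python3 -m jog '[[0.002,-0.0285,0,0,0,0.05],[0.0045,-0.028,0,0,0,0.05],[0,0,0,0,0,0],[0,0,0,0,0,0]]';  python3 - <<'E'
from h import *
C=np.array([525.7,-238.6])
s=cam("scene");o=status.get_obs();print(o["contact_force"],o["torque"]);T=o["eef_pos"];R=o["eef_rot"];h=np.array([-R[0,0],-R[1,0]]);n=np.array([-h[1],h[0]]);v=C-T[:2]-106*h;print(T.round(1),np.degrees(np.arctan2(h[1],h[0])),"cap in wrench x,y",v@h,v@n)
crop(s,165,205,225,265,10,"s14.png")
d=cam("side");crop(d,280,100,350,170,8,"d14.png")
E
```

```text
time_s: 18.92
eef_pos: [418.3, -259.7, 226.2]
eef_rot: [[-0.983, -0.182, -0.001], [-0.182, 0.983, 0.002], [0.001, 0.002, -1.0]]
contact_force: [0.3, 4.4, -2.0]
finger_gap: 18.0
[ 1.83315249  4.08403423 -1.5147371 ] [ 0.98031889 -0.2022079   0.43630399]
[ 418.3 -259.7  226.2] 10.505291787086582 cap in wrench x,y 3.4210022330698386 1.1809922579026757
```

View pics/s14.png

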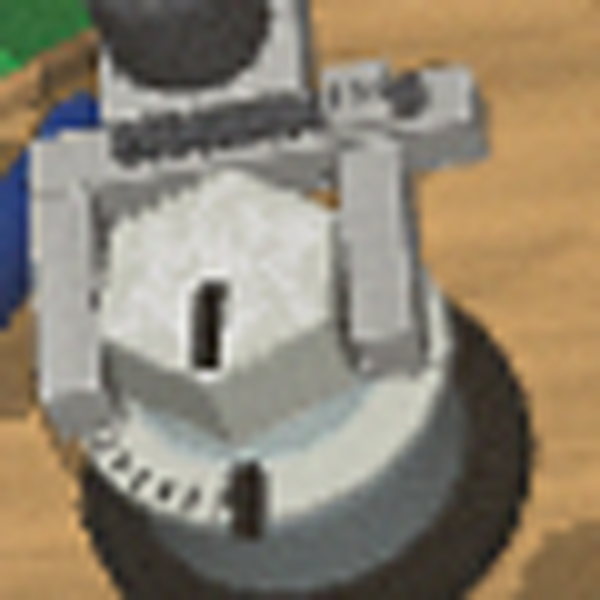

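View pics/d14.png

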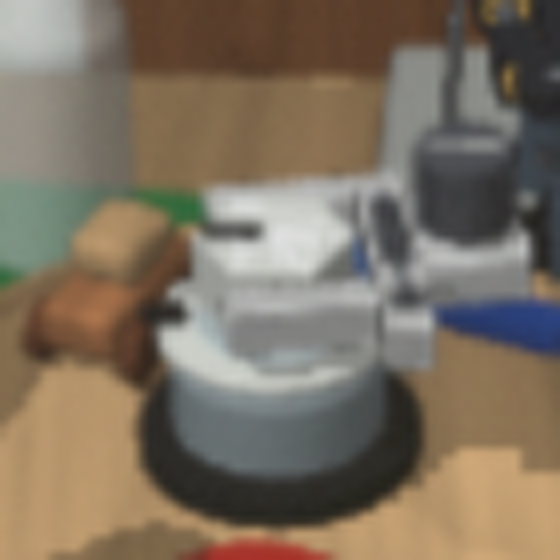

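```bash
cat >> h.py <<'E'
def dark(c,x0,y0,x1,y1,z,thr=110,nm=""):
    g=c["color"][y0:y1,x0:x1].max(2).astype(float); w=np.clip(thr-g,0,None)
    n,l=cv2.connectedComponents((w>0).astype(np.uint8)); i=1+np.argmax([w[l==k].sum() for k in range(1,n)]); 
    ys,xs=np.where(l==i);P=plane(c,np.c_[xs+x0,ys+y0],z)[:,:2];ww=w[ys,xs];m=np.average(P,axis=0,weights=ww)
    S=np.cov((P-m).T,aweights=ww);e,V=np.linalg.eigh(S);v=V[:,1]*np.sign(V[0,1]);C=np.array([525.7,-238.6]);u=m-C
    print(nm,len(xs),m.round(1),"axis",np.degrees(np.arctan2(v[1],v[0])).round(1),"pos ang",np.degrees(np.arctan2(u[1],u[0])).round(1),"rad",np.hypot(*u).round(1),"sd",np.sqrt(e).round(1))
E
python3 - <<'E'
from h import *
s=cam("scene");d=cam("side")
dark(s,181,231,191,244,250,nm="ridge s");dark(s,186,250,194,260,219,nm="mark s")
dark(d,303,125,314,132,250,nm="ridge d");dark(d,298,135,304,142,219,nm="mark d")
E
```

```text
ridge s 25 [ 541.7 -236.7] axis 5.6 pos ang 6.6 rad 16.1 sd [1.3 6.1]
mark s 42 [ 567.2 -233.5] axis 8.9 pos ang 7.0 rad 41.8 sd [2.4 5.9]
ridge d 18 [ 542.5 -232.8] axis -25.6 pos ang 19.1 rad 17.8 sd [3. 8.]
mark d 26 [ 564. -227.] axis -87.0 pos ang 16.8 rad 40.0 sd [3.5 7.1]
```

```bash
python3 -m jog '[[-0.005,0.025,0,0,0,-0.044],[0,0,0,0,0,0]]'; python3 -m jog '[[0,0,0.04,0,0,0],[0,0,0.1,0,0,0],[0,0,0.13,0,0,0],[0,0,0.13,0,0,0],[0,0,0,0,0,0]]';  python3 - <<'E'
from h import *
s=cam("scene")
crop(s,140,180,290,290,5.2,"s15.png")
dark(s,181,231,191,244,250,nm="ridge s");dark(s,186,250,194,260,219,nm="mark s")
E
```

```text
time_s: 19.38
eef_pos: [416.1, -253.0, 226.0]
eef_rot: [[-0.993, -0.116, -0.003], [-0.116, 0.993, -0.001], [0.003, -0.0, -1.0]]
contact_force: [-0.8, 1.2, -4.4]
finger_gap: 17.6
time_s: 20.0
eef_pos: [418.7, -255.0, 350.1]
eef_rot: [[-0.993, -0.115, 0.008], [-0.115, 0.993, -0.006], [-0.007, -0.007, -1.0]]
contact_force: [0.7, -0.8, -4.0]
finger_gap: 17.8
ridge s 25 [ 541.8 -236.7] axis 5.4 pos ang 6.6 rad 16.2 sd [1.3 6. ]
mark s 43 [ 567.3 -233.5] axis 10.1 pos ang 7.0 rad 41.9 sd [2.5 5.9]
```

View pics/s15.png

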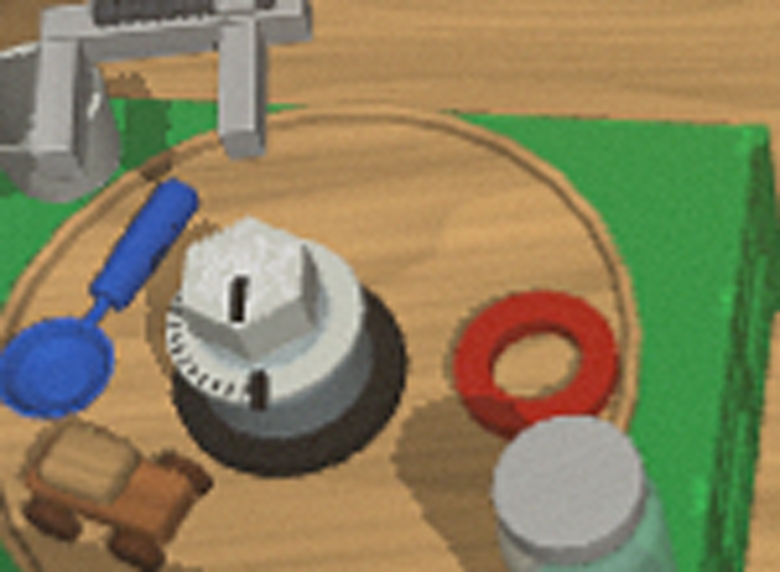

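Lifted clear; next I look from above with the wrist camera to verify the angle.

```bash
python3 -m jog '[[0.147,0.072,0,0,0,-0.034],[0.147,0.072,0,0,0,-0.034],[0.147,0.072,0,0,0,-0.034],[0.147,0.072,0,0,0,-0.034],[0,0,0,0,0,0]]'; python3 -m jog '[[0,0,0,0,0,0],[0,0,0,0,0,0]]'
python3 - <<'E'
from h import *
w=cam("wrist");crop(w,175,100,305,230,6,"w16.png")
E
```

```text
time_s: 20.68
eef_pos: [595.6, -165.1, 342.0]
eef_rot: [[-0.996, 0.094, -0.005], [0.094, 0.996, 0.002], [0.005, 0.002, -1.0]]
contact_force: [-0.2, 0.2, -4.2]
finger_gap: 18.1
time_s: 20.92
eef_pos: [592.5, -167.5, 345.8]
eef_rot: [[-0.995, 0.098, -0.001], [0.098, 0.995, 0.0], [0.001, -0.0, -1.0]]
contact_force: [-0.2, 0.5, -4.9]
finger_gap: 17.8
```

View pics/w16.png

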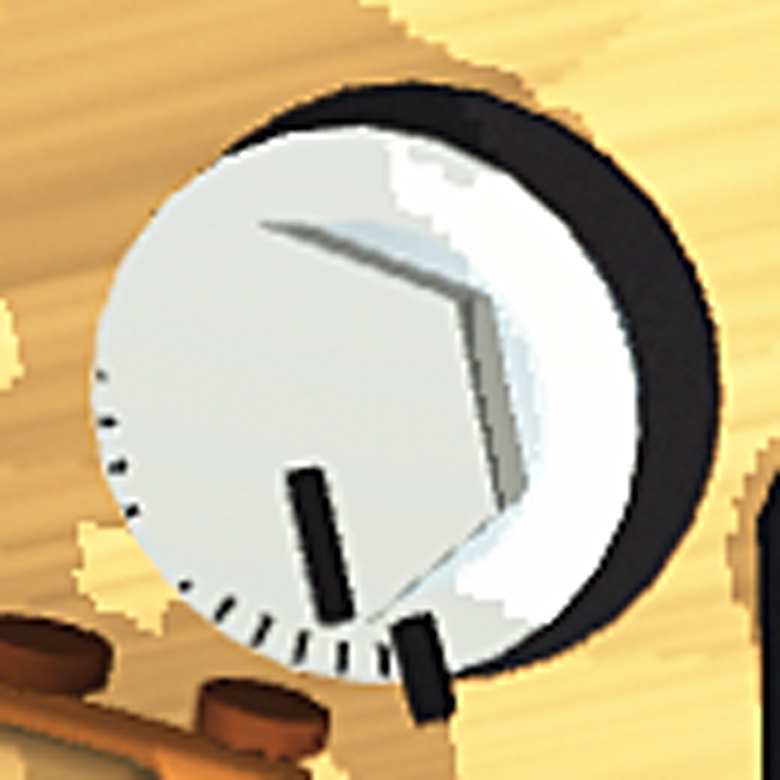

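Run:
```python
from h import *
w=cam("wrist"); q=lambda x,y:[175+(x-2.5)/6,100+(y-2.5)/6]
for n,A,z in(("ridge",[q(337,622),q(304,468)],250),("mark",[q(434,718),q(412,616)],219)):
    R=plane(w,A,z)[:,:2];v=R[0]-R[1];u=R.mean(0)-[525.7,-238.6];print(n,R.round(1),np.degrees(np.arctan2(v[1],v[0])),"pos",np.degrees(np.arctan2(u[1],u[0])),np.hypot(*v),np.hypot(*u))
C=plane(w,[q(262,224),q(460,302),q(500,508),q(370,622)],246)[:,:2]
for i in range(3): v=C[i+1]-C[i];print("edge",np.degrees(np.arctan2(v[1],v[0])),np.hypot(*v))
dark(w,175+45,100+72,175+61,100+106,250,nm="ridge");dark(w,175+63,100+100,175+77,100+122,219,nm="mark",thr=90)
col=plane(w,[q(95,400),q(110,310),q(155,215),q(230,152),q(350,127),q(470,143),q(560,205),q(625,310),q(640,420),q(620,500),q(560,600),q(360,683),q(270,660),q(180,605)],212)[:,:2]
A=np.c_[2*col,np.ones(len(col))];x=np.linalg.lstsq(A,(col**2).sum(1),rcond=None)[0];print(x[:2],np.sqrt(x[2]+x[:2]@x[:2]))
```

```text
ridge [[ 550.  -237.4]
 [ 529.3 -238.2]] 2.2291030070929185 pos 3.1995386978547495 20.727285722793958 13.981659090821417
mark [[ 571.  -234.1]
 [ 555.2 -234.9]] 2.806549182926124 pos 6.223194945723374 15.842002806175337 37.60957547612053
edge 62.721073935453916 27.1518960338444
edge 2.5845660652652587 27.098800178991166
edge -56.016410768880455 24.169308382545786
ridge 168 [ 539.4 -237.6] axis 3.0 pos ang 4.1 rad 13.7 sd [1.4 5.9]
mark 130 [ 563.  -234.2] axis 4.0 pos ang 6.7 rad 37.5 sd [2.  4.5]
[ 525.11905305 -238.52603074] 41.047313582462955
```

```bash
python3 -m jog '[[-0.146,-0.0655,0,0,0,0.024],[-0.146,-0.0655,0,0,0,0.024],[-0.146,-0.0655,0,0,0,0.024],[-0.146,-0.0655,0,0,0,0.024],[0,0,0,0,0,0]]'; python3 -m jog '[[0,0,-0.15,0,0,0],[0,0,-0.13,0,0,0],[0,0,0,0,0,0],[0,0,0,0,0,0]]'
cat >> h.py <<'E'
def cw():
    s=cam("scene");C=np.array([525.7,-238.6]);o=status.get_obs();T=o["eef_pos"];R=o["eef_rot"];h=np.array([-R[0,0],-R[1,0]]);n=np.array([-h[1],h[0]]);v=C-T[:2]-106*h;print(o["contact_force"].round(1),T.round(1),np.degrees(np.arctan2(h[1],h[0])),"cap in wrench x,y",v@h,v@n);return s
E
python3 - <<'E'
from h import *
s=cw()
E
```

```text
time_s: 21.65
eef_pos: [415.2, -246.5, 347.5]
eef_rot: [[-0.999, -0.049, 0.001], [-0.049, 0.999, -0.002], [-0.001, -0.002, -1.0]]
contact_force: [1.0, 0.3, -4.4]
finger_gap: 18.1
time_s: 22.15
eef_pos: [419.6, -245.9, 264.1]
eef_rot: [[-0.999, -0.054, 0.003], [-0.054, 0.999, -0.002], [-0.003, -0.002, -1.0]]
contact_force: [0.2, -0.3, -4.0]
finger_gap: 17.9
[-0.1 -1.1 -4.5] [ 419.8 -246.1  264.5] 3.096059858344661 cap in wrench x,y 0.14043114495325926 1.7462443619784034
```

```bash
python3 -m jog '[[-0.0085,0,-0.04,0,0,0],[0,0,0,0,0,0],[0,0,0,0,0,0]]';python3 - <<'E'
from h import *
s=cw(); crop(s,140,180,290,290,5.2,"s17.png")
E
python3 -m jog '[[0,0,-0.025,0,0,0],[0,0,0,0,0,0]]'
```

```text
time_s: 22.58
eef_pos: [415.9, -245.5, 250.5]
eef_rot: [[-0.999, -0.054, 0.0], [-0.054, 0.999, -0.0], [-0.0, -0.0, -1.0]]
contact_force: [0.1, 0.5, -4.0]
finger_gap: 17.7
[-0.3  0.1 -3.9] [ 416.  -245.5  250.6] 3.086454009537729 cap in wrench x,y 3.903391909441067 1.0181594378613774
time_s: 22.88
eef_pos: [415.4, -245.1, 242.0]
eef_rot: [[-0.999, -0.054, -0.001], [-0.054, 0.999, 0.001], [0.001, 0.001, -1.0]]
contact_force: [-0.2, 0.3, -4.6]
finger_gap: 17.4
```

View pics/s17.png

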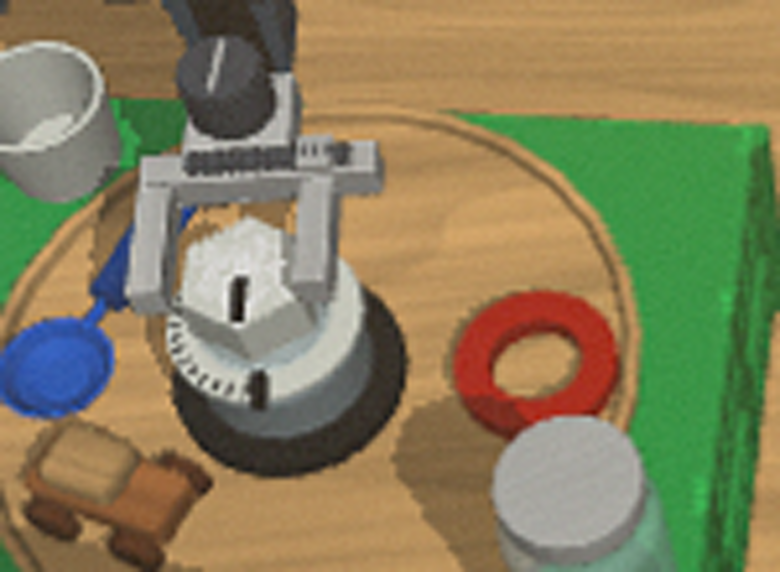

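```bash
python3 -m jog '[[0.002,-0.0025,0,0,0,0],[0,0,-0.027,0,0,0],[0,0,-0.027,0,0,0],[0,0,0,0,0,0],[0,0,0,0,0,0]]';python3 - <<'E'
from h import *
s=cw(); crop(s,140,180,290,290,5.2,"s18.png")
r=np.array([416.5-525.7,-246+238.6]);a0=np.arctan2(r[1],r[0]);R=np.hypot(*r)
for k in(0,1):
    P=[R*np.array([np.cos(a0+j*np.radians(4.95)),np.sin(a0+j*np.radians(4.95))]) for j in(k,k+1)];print((P[1]-P[0])/300)
E
```

```text
time_s: 23.5
eef_pos: [416.5, -246.2, 226.6]
eef_rot: [[-0.999, -0.054, 0.0], [-0.054, 0.999, 0.0], [-0.0, 0.0, -1.0]]
contact_force: [-0.4, 0.5, -4.1]
finger_gap: 18.2
[ 0.1 -0.2 -4.1] [ 416.6 -246.3  226.7] 3.088994899900359 cap in wrench x,y 3.367167722132231 1.7871280940296823
[ 0.00348598 -0.03131624]
[ 0.00617514 -0.03089865]
```

View pics/s18.png

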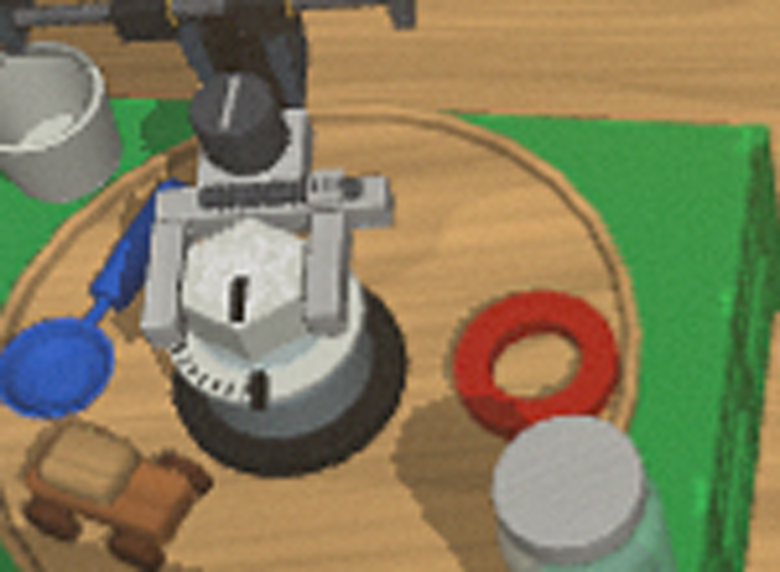

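```bash
python3 -m jog '[[0.0035,-0.0315,0,0,0,0.055],[0.006,-0.031,0,0,0,0.055],[0,0,0,0,0,0],[0,0,0,0,0,0]]';python3 - <<'E'
from h import *
s=cw()
dark(s,181,231,191,244,250,nm="ridge s");dark(s,186,250,194,260,219,nm="mark s")
E
```

```text
time_s: 24.05
eef_pos: [419.3, -264.1, 226.7]
eef_rot: [[-0.975, -0.224, 0.0], [-0.224, 0.975, 0.001], [-0.001, 0.001, -1.0]]
contact_force: [-0.0, 4.7, -4.4]
finger_gap: 17.7
[ 0.8  4.4 -4.2] [ 419.4 -264.2  226.7] 12.960765440478518 cap in wrench x,y 3.3695288487697277 1.077176184672753
ridge s 23 [ 541.6 -236.4] axis 5.8 pos ang 8.0 rad 16.1 sd [1.3 6.4]
mark s 42 [ 567.2 -233.5] axis 9.7 pos ang 7.0 rad 41.8 sd [2.5 5.9]
```

```bash
python3 -m jog '[[-0.0067,0.026,0,0,0,-0.046],[0,0,0,0,0,0]]'; python3 -m jog '[[0,0,0.04,0,0,0],[0,0,0.1,0,0,0],[0,0,0.13,0,0,0],[0,0,0.13,0,0,0],[0,0,0,0,0,0]]'; python3 -m jog '[[0.147,0.072,0,0,0,-0.04],[0.147,0.072,0,0,0,-0.04],[0.147,0.072,0,0,0,-0.04],[0.147,0.072,0,0,0,-0.04],[0,0,0,0,0,0]]'; python3 -m jog '[[0,0,0,0,0,0],[0,0,0,0,0,0],[0,0,0,0,0,0]]'
python3 - <<'E'
from h import *
w=cam("wrist");crop(w,175,100,305,230,6,"w19.png")
E
```

```text
time_s: 24.35
eef_pos: [416.9, -257.2, 226.7]
eef_rot: [[-0.988, -0.155, -0.0], [-0.155, 0.988, -0.001], [0.001, -0.001, -1.0]]
contact_force: [-2.3, 1.4, -5.0]
finger_gap: 17.7
time_s: 24.98
eef_pos: [418.9, -258.7, 350.4]
eef_rot: [[-0.988, -0.154, 0.008], [-0.154, 0.988, -0.006], [-0.007, -0.007, -1.0]]
contact_force: [0.1, -0.6, -5.1]
finger_gap: 17.9
time_s: 25.6
eef_pos: [596.0, -169.0, 342.8]
eef_rot: [[-0.996, 0.093, -0.004], [0.093, 0.996, 0.002], [0.004, 0.002, -1.0]]
contact_force: [-1.1, 0.1, -4.8]
finger_gap: 18.0
time_s: 25.98
eef_pos: [592.9, -171.4, 347.0]
eef_rot: [[-0.995, 0.098, 0.0], [0.098, 0.995, -0.0], [-0.0, -0.0, -1.0]]
contact_force: [0.2, -0.9, -4.7]
finger_gap: 17.7
```

View pics/w19.png

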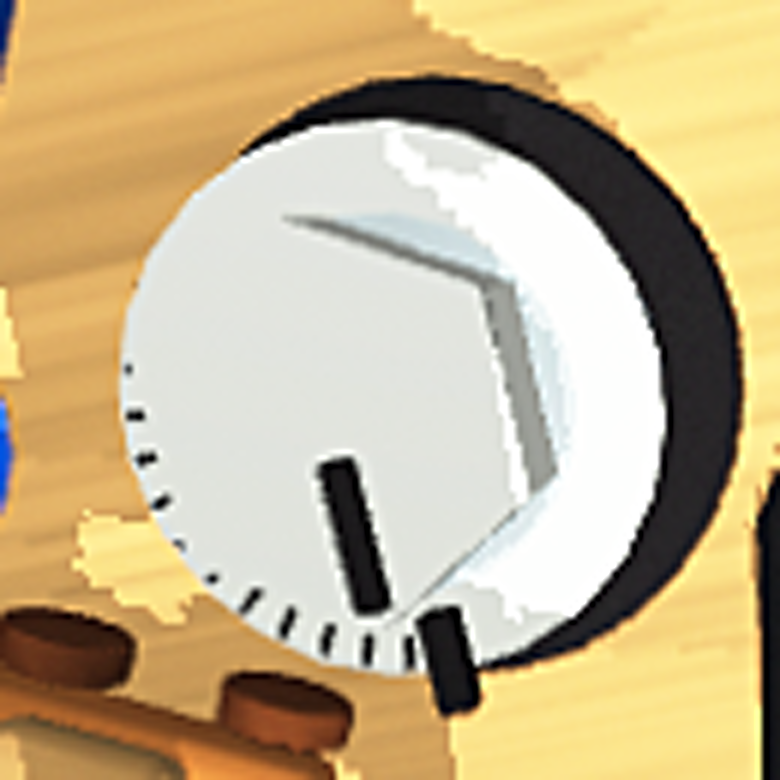

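Run:
```python
from h import *
w=cam("wrist"); q=lambda x,y:[175+(x-2.5)/6,100+(y-2.5)/6]
for n,A,z in(("ridge",[q(373,612),q(338,460)],250),("mark",[q(461,711),q(439,608)],219)):
    R=plane(w,A,z)[:,:2];v=R[0]-R[1];u=R.mean(0)-[525.7,-238.6];print(n,R.round(1),np.degrees(np.arctan2(v[1],v[0])),"pos",np.degrees(np.arctan2(u[1],u[0])),np.hypot(*v),np.hypot(*u))
C=plane(w,[q(287,217),q(485,285),q(523,504),q(395,622)],246)[:,:2]
for i in range(3): v=C[i+1]-C[i];print("edge",np.degrees(np.arctan2(v[1],v[0])),np.hypot(*v))
dark(w,175+50,100+72,175+67,100+105,250,nm="ridge");dark(w,175+67,100+99,175+82,100+122,219,nm="mark",thr=90)
# parallel check: scene
```

```text
ridge [[ 549.8 -236.3]
 [ 529.3 -237.5]] 3.4117837833768414 pos 6.830484842364235 20.51896124553631 13.963193549169171
mark [[ 571.  -233.8]
 [ 555.1 -234.6]] 2.9167561902441888 pos 6.663947982456087 16.004972640561622 37.60712921598366
edge 65.34582946079009 26.816719652346865
edge 1.6003527743639359 28.731040687292722
edge -54.562999589045766 24.34573676660994
ridge 167 [ 539.3 -237.1] axis 5.3 pos ang 6.5 rad 13.7 sd [1.4 5.9]
mark 129 [ 562.9 -234.2] axis 3.8 pos ang 6.7 rad 37.4 sd [2.  4.5]
```

```bash
python3 -m jog '[[-0.062,0.17,0,0,0,0],[-0.062,0.17,0,0,0,0],[-0.062,0.17,0,0,0,0],[-0.062,0.17,0,0,0,0],[-0.062,0.17,0,0,0,0]]'; python3 -m jog '[[-0.062,0.17,0,0,0,0],[-0.062,0.17,0,0,0,0],[-0.062,0.17,0,0,0,0],[0,0,-0.1,0,0,0],[0,0,-0.15,0,0,0]]'; python3 -m jog '[[0,0,-0.15,0,0,0],[0,0,-0.15,0,0,0],[0,0,-0.15,0,0,0],[0,0,-0.15,0,0,0],[0,0,-0.1,0,0,0]]';python3 -m jog '[[0,0,0,0,0,0],[0,0,0,0,0,0],[0,0,0,0,0,0]]'
```

```text
time_s: 26.7
eef_pos: [499.7, 85.6, 347.1]
eef_rot: [[-0.995, 0.097, 0.001], [0.097, 0.995, 0.001], [-0.001, 0.001, -1.0]]
contact_force: [-0.0, 0.4, -4.5]
finger_gap: 18.1
time_s: 27.32
eef_pos: [445.4, 238.5, 272.5]
eef_rot: [[-0.995, 0.095, 0.005], [0.095, 0.995, 0.003], [-0.005, 0.003, -1.0]]
contact_force: [-0.2, 0.8, -4.9]
finger_gap: 17.4
time_s: 27.95
eef_pos: [444.3, 236.8, 60.2]
eef_rot: [[-0.995, 0.097, -0.001], [0.097, 0.995, -0.0], [0.001, -0.0, -1.0]]
contact_force: [-0.5, 0.1, -3.4]
finger_gap: 17.9
time_s: 28.32
eef_pos: [446.2, 237.9, 63.4]
eef_rot: [[-0.995, 0.097, 0.003], [0.097, 0.995, 0.002], [-0.003, 0.002, -1.0]]
contact_force: [1.0, 0.5, -4.6]
finger_gap: 17.7
```

```bash
python3 -m jog '[[0,0,-0.08,0,0,0],[0,0,-0.08,0,0,0],[0,0,0,0,0,0],[0,0,0,0,0,0]]'; python3 -m jog '[[0,0,-0.015,0,0,0],[0,0,0,0,0,0],[0,0,0,0,0,0]]'
```

```text
time_s: 28.82
eef_pos: [446.0, 237.8, 14.9]
eef_rot: [[-0.995, 0.097, 0.002], [0.097, 0.995, 0.001], [-0.002, 0.002, -1.0]]
contact_force: [0.6, 0.5, -4.2]
finger_gap: 17.7
time_s: 29.2
eef_pos: [445.0, 237.3, 9.3]
eef_rot: [[-0.995, 0.097, 0.0], [0.097, 0.995, 0.0], [-0.0, 0.0, -1.0]]
contact_force: [-0.2, 0.1, -4.3]
finger_gap: 17.6
```

```bash
python3 -m jog '[[0,0,-0.012,0,0,0],[0,0,0,0,0,0],[0,0,0,0,0,0]]'; python3 -m jog '[[0,0,-0.003,0,0,0],[0,0,0,0,0,0],[0,0,0,0,0,0]]'
```

```text
time_s: 29.58
eef_pos: [445.1, 237.4, 5.5]
eef_rot: [[-0.995, 0.097, 0.0], [0.097, 0.995, 0.0], [-0.0, 0.0, -1.0]]
contact_force: [0.9, 1.1, -3.9]
finger_gap: 17.9
time_s: 29.95
eef_pos: [445.0, 237.4, 4.8]
eef_rot: [[-0.995, 0.097, 0.0], [0.097, 0.995, 0.0], [-0.0, 0.0, -1.0]]
contact_force: [-0.4, -0.0, -0.5]
finger_gap: 17.9
```

Resting on the mat (the weight has gone from the wrist). I release, rise and back away.

```bash
python3 -m jog '[[0,0,0,0,0,0],[0,0,0,0,0,0],[0,0,0,0,0,0],[0,0,0,0,0,0],[0,0,0,0,0,0]]' 0.8; python3 -m jog '[[0,0,0.05,0,0,0],[0,0,0.15,0,0,0],[0,0,0.2,0,0,0],[0,0,0.2,0,0,0],[-0.15,0.1,0.1,0,0,0]]'; python3 -m jog '[[-0.1,0.15,0,0,0,0],[0,0.15,0,0,0,0],[0,0.15,0,0,0,0],[0,0,0,0,0,0],[0,0,0,0,0,0]]'
python3 - <<'E'
from h import *
s=cam("scene");d=cam("side");cv2.imwrite("pics/s20.png",s["color"][:,:,::-1]);cv2.imwrite("pics/d20.png",d["color"][:,:,::-1])
crop(s,165,205,225,265,10,"s20c.png")
dark(s,181,231,191,244,250,nm="ridge s");dark(s,186,250,194,260,219,nm="mark s")
E
```

```text
time_s: 30.58
eef_pos: [444.9, 237.3, 4.6]
eef_rot: [[-0.995, 0.097, 0.0], [0.097, 0.995, 0.0], [-0.0, 0.0, -1.0]]
contact_force: [0.0, 0.6, -0.8]
finger_gap: 65.1
time_s: 31.2
eef_pos: [402.6, 267.7, 219.3]
eef_rot: [[-0.995, 0.101, 0.008], [0.101, 0.995, 0.004], [-0.007, 0.005, -1.0]]
contact_force: [-0.2, 1.6, -0.5]
finger_gap: 73.0
time_s: 31.82
eef_pos: [369.6, 401.6, 215.0]
eef_rot: [[-0.995, 0.096, -0.0], [0.096, 0.995, -0.001], [-0.0, -0.001, -1.0]]
contact_force: [-0.4, -0.5, 0.1]
finger_gap: 72.9
ridge s 24 [ 541.7 -236.4] axis 5.4 pos ang 7.9 rad 16.2 sd [1.3 6.4]
mark s 42 [ 567.2 -233.5] axis 9.9 pos ang 7.0 rad 41.8 sd [2.6 5.9]
```

View pics/s20.png

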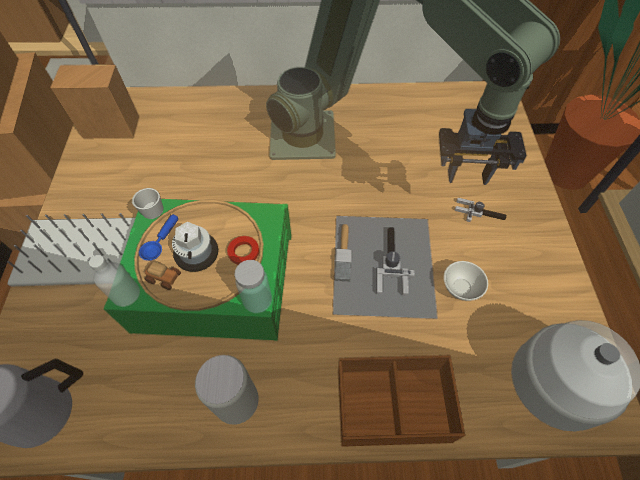

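View pics/d20.png

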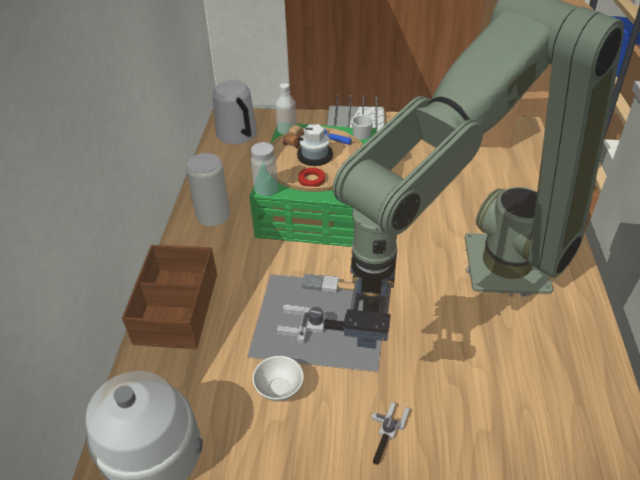

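View pics/s20c.png

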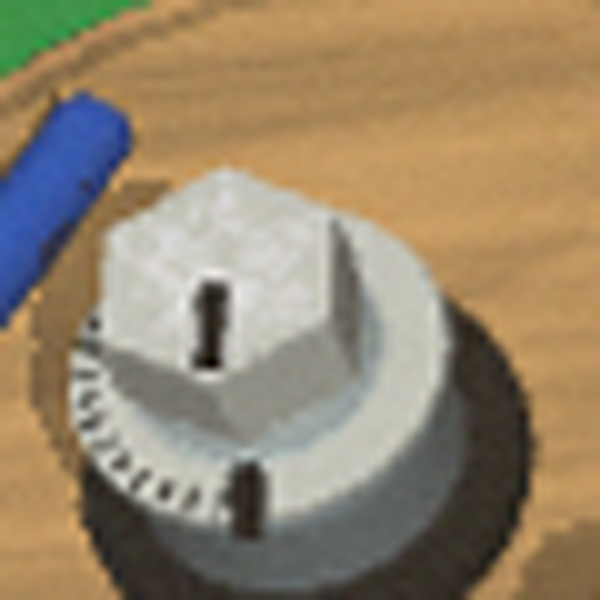

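```bash
python3 -c "
from station import robot
print(robot.close_job())"
```

```text
the job is handed in; nothing more can be done
None
```

I turned the cap until its ridge lines up with the mark on the collar, and the wrench is back flat on the mat. The job is handed in, at about 32 s of the 72 s allowed.

- **Wrench:** I used the larger one, on the mat. I turned its thumbwheel about 145° anticlockwise, which opened the jaws from about 34 mm to about 51.5 mm. They went over the cap without any contact force showing.
- **Cap:** The first turn left the ridge about 2–3° short, going by the wrist camera. I put the wrench back on, turned a little more and lifted it off.
- **Laying down:** The wrench's weight came off the wrist when it touched the mat. I then let go and moved the arm clear.

**Last checks**
- **Angle, ridge and mark positions:** wrist camera 6.5–6.8° for the ridge against 6.7° for the mark. The scene camera gives 7.9° against 7.0°.
- **Angle, bar directions:** these scatter more, about 3–5° for both bars in the wrist view. In the scene view they are 5.4° for the ridge and 9.9° for the mark. I take the alignment as within about 2°.
- **Disagreements:** the side camera placed both the ridge and the mark about 10° away from the other views, so I left it out of the angle. The wrist view put the mark about 38 mm from the jar's axis, not the 42.5 mm given; its direction did not depend on that.
- **Other things:** in the final scene and side pictures nothing else looks moved. I checked this by eye, not by measuring.

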